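# Set out the grinding bowl, ball and cover on their carrier

### The arm

A 7-joint arm with a two-finger parallel gripper is mounted at the origin on the work surface. World frame = base frame: x ahead of the robot, y to its left, z up, the work surface at z = 0. Lengths are in m, angles in rad, forces in N, time in s.
With the tool pointing down it reaches from about 0.35 to 0.9 m from the base axis. Payload 8.1 kg.
Tool frame: the origin (TCP) lies midway between the tips of the shut fingers; the grasp point (between the pads) lies 19 mm behind it; x points along the fingers, z is the direction in which the jaws open and shut, and the axes are right-handed (so a half turn about x gives the same grasp; the last joint's range is limited). The gripper opens to 85 mm and grips with 20 to 120 N. Pads are 22 mm wide; open, the fingers measure 114 mm over their backs; the gripper's body (76 mm by 85 mm) begins 54 mm behind the grasp point. The pads swing forward as they close: fully open they stand 13 mm farther back than shut.
Start: joints at [-1.395, 0.434, 0.025, 1.573, -0.012, 1.134, -0.075], TCP at [0.172, 0.601, 0.231] pointing down, gripper open.
Joint ranges: [-2.62, 2.62], [-0.44, 2.09], [-1.27, 1.32], [0.08, 2.57], [-1.32, 4.46], [0.12, 2], [-2.74, 2.74]. Speed limits (rad/s): [2.22, 2.22, 3.01, 3.01, 3.14, 3.14, 3.14].

### API

Orientations are given as [roll, pitch, yaw] about the fixed x, y, z axes, in that order (R = Rz(yaw) Ry(pitch) Rx(roll)).
In Python, from rig import r gives the robot as it stands. The module is installed in compiled form; this text tells all that it offers.
- The arm moves only by the tool carry_out, never from a script. Its argument "plan" is a list of rows, each a list of 5 numbers: the shift along the tool's x, y, z in mm, then the turn about the tool's x in degrees, then the opening, from -1 (shut) to 1 (fully open). A call has 1 to 5 rows; each row is the pose to reach, as a shift and turn from the pose commanded when the call began, along the tool's axes at that moment; what a row does not reach only later rows make up. A row lasts 1/10 s, in which the tool goes at most 50 mm and 8.59 degrees, less where a joint would pass 70% of its speed; a pose out of reach is approached as far as the arm can. A call with a gripper value outside its range is refused whole. The fingers move at their own pace and stop on an object; "grip_force" is the grip in N (left out, the last holds). Time passes only in rows, so rows that repeat a pose let the fingers close. It gives the time, the measured TCP pose, the force and the opening at its end, in the units of the state.
- r.state(): the state, without advancing time (a new reading comes with each control period).
- r.get_image(name): name is "scene" or "top" or "wrist"; returns a dict with "image" (384x512x3 uint8, blue, green, red), "K" (3x3 intrinsics, pixels), "D" ([k1, k2, p1, p2, k3] as OpenCV has them; the pictures are not rectified), "pose" (4x4, takes a point from camera to world coordinates). Camera axes: x right, y down, z forward; pixel columns grow to the right and rows downward; lengths in m; the calibration is good to about 2 mm. A picture is of the moment at which its call begins. There is no depth.
- r.close_job(): hands the job in, once; it reports no verdict.
The state is a dict: "time_s": time; "joint_pos": joint angles; "dq": joint speeds; "joint_efforts": joint torques, N m; "tcp_pos": TCP position; "tool_rot": TCP orientation; "force": force on the tool from outside, world axes, zero at the start; "torque": the same for the moment, N m; "width": finger opening in m.
Only numpy, scipy, OpenCV 4.12 (cv2) and the standard library are available. Lean on these libraries where they do the work, as an engineer would, in place of code of your own. Each camera call takes 0.05 s, during which the arm holds its last target. There are 200 camera calls.

### The job

Lay the white porcelain bowl mouth up in the carrier's smaller nest, lower the ball gently into the bowl, and lay the bowl's flat cover hollow side down in the larger nest, each lying flat on its nest's floor. Do not knock over or shift the bottle, jar or petri dish standing around.

Things in the scene. Friction and masses are not known exactly. Their poses are not given: they have to be found in the camera images.
- bowl: White porcelain bowl, straight-sided: outside diameter 52 mm, height 22 mm, wall 4 mm, bottom 5 mm thick (inside 44 across, 17 deep), 90 g. Origin: centre of its underside; z axis points out of the mouth; its middle is 11 mm along z. Starts on edge in its stand: z axis 75 degrees from vertical, so the mouth looks sideways and a little up; middle 55 mm above the bench.
- cover: White porcelain cover, a shallow cap: outside diameter 58 mm, height 14 mm, wall 4 mm, crown 5 mm thick, 70 g. Origin: centre of the plane of its open rim; z axis points from the hollow side to the closed crown; its middle is 7 mm along z. Starts on edge in its stand: z axis 75 degrees from vertical, crown sideways and a little up; middle 55 mm above the bench.
- ball_center (a point): Centre of the white ceramic grinding ball, diameter 36 mm, 60 g. At the start it rests loose on the ball post, centre 45 mm above the bench. Lying in the seated bowl its centre is 53 mm above the bench, 1 mm above the bowl's rim; held by the fingertips just below its middle it can be released some 7 mm above the bottom, fingertips just over the rim.
- bowl_stand: Fixed grey stand holding the bowl. Origin: on the bench under the bowl's middle; the bowl's z points to the stand's -x and up, its level diameter lies along y. Foot 90 x 60 x 6 mm; above that all is within 17 mm of the x axis, so fingers pass either side. Back plate on the +x side up to mid-bowl, lip on the -x side over the lowest 8 mm. Lift out up or with the disc's lean (15 degrees, top to +x).
- cover_stand: Fixed grey plastic draining stand that holds the cover, the same kind as the bowl's. Origin: on the bench under the middle of the standing cover; the cover's z axis points to the stand's -x and up; its horizontal diameter lies along the stand's y.
- carrier: Fixed steel carrier: base plate 90 x 226 x 8 mm (x, y, z) with two raised nests 130 mm apart on its y axis. Origin: centre of its underside on the bench.
- nest_small (a point): Centre of the smaller nest's floor (carrier y = -65 mm), 30 mm above the bench: a round pocket 56 mm across for the bowl, lips 6 mm high at its +y and -y ends, open at its +x and -x sides. Pedestal and lips stay within 25 mm of the nest's y axis (the floor within 18 mm), so fingers closing along x reach 20 mm below the floor beside it. Axes are the carrier's.
- nest_large (a point): Centre of the floor of the larger nest (at carrier y = +65 mm), 30 mm above the bench: the same, with a pocket 62 mm across for the cover.
- ball_post: Fixed grey post with a square hollow top that the ball rests on: 28 x 28 mm, 30 mm high, on a foot 48 mm across and 6 mm high. Origin: centre of its underside.
- reagent_bottle: Bystander: glass bottle with blue cap, 60 mm diameter, 150 mm high, standing loose. Origin: centre of its underside.
- sample_jar: Bystander: amber glass jar with white lid, 44 mm diameter, 60 mm high, standing loose. Origin: centre of its underside.
- petri_dish: Bystander: closed clear plastic petri dish, 84 mm diameter, 14 mm high, lying loose. Origin: centre of its underside.
- ball: The same ball as a body, for its motion; its origin turns with it, so use ball_center for its position.
There are look-alikes about, which are no part of the job. Leave any green or yellow look-alike of the cover alone.

How it is judged:
At the end, for the whole second after the job is handed in: Bowl mouth up in the small nest, cover hollow side down in the large one: each within 4 mm of centre, flat within 0.06 rad, on the floor within 2 mm. Ball on the bowl's bottom: centre 19-26 mm above its underside, within 7 mm of its axis. All at rest (horizontal distance between bowl and nest_small below 0.004 m and z of bowl in the frame of nest_small between -0.002 and 0.002 m and angle between each of bowl, cover's own z axis and vertical below 0.06 rad and horizontal distance between cover and nest_large below 0.004 m and z of cover in the frame of nest_large between -0.002 and 0.002 m and horizontal distance between ball_center and bowl below 0.007 m and z of ball_center in the frame of bowl between 0.019 and 0.026 m and linear speed of each of bowl, cover below 0.02 m/s and linear speed of ball below 0.05 m/s); the robot touches nothing.
It fails at once if the reagent bottle was shifted more than 15 mm or tipped (distance of reagent_bottle from where it was at the start of the episode above 0.015 m or angle between reagent_bottle's own z axis and vertical above 0.2 rad).
It fails at once if the sample jar was shifted more than 15 mm or tipped (distance of sample_jar from where it was at the start of the episode above 0.015 m or angle between sample_jar's own z axis and vertical above 0.2 rad).
It fails at once if the petri dish was shifted more than 15 mm (distance of petri_dish from where it was at the start of the episode above 0.015 m).
It fails at once if the ball was dropped or thrown into the bowl (faster than 0.6 m/s close to the bowl's bottom, as after a fall of about 18 mm) (horizontal distance between ball_center and bowl below 0.03 m and z of ball_center in the frame of bowl between 0 and 0.045 m and linear speed of ball above 0.6 m/s).
It also fails if it takes over 72 s, if anything falls off the work surface, if the arm or the gripper's body presses on something with over 40 N, if the wrist force passes 120 N, or if a joint passes its speed limit or range.

## Working session

There is one attempt and no reset: what is moved stays moved. The work goes in short steps, Python scripts to look and compute and a tool call to move; the robot and the scene stay as the last step left them, time stands still between calls to the robot, and variables do not carry over. Pictures are saved under pics/ and viewed, about 8 in all and at most 12, crops included, and the job is handed in when it is done.

Besides the shell and the picture viewer there is one more tool, called as name(argument=value, ...) on one line, values as JSON. carry_out: Moves the arm, as the interface text tells. Its arguments: {"type":"object","properties":{"plan":{"type":"array"},"grip_force":{"type":"number"}},"required":["plan"]}

```bash
mkdir -p pics
python3 - <<'E'
from rig import r
import cv2,numpy as np
s=r.state(); print({k:np.round(v,3).tolist() for k,v in s.items()})
for n in ("scene","top"):
    d=r.get_image(n); cv2.imwrite(f"pics/{n}0.png",cv2.resize(d["image"],(800,600),interpolation=cv2.INTER_CUBIC)); print(n,np.round(d["K"],1).tolist(),np.round(d["D"],3),np.round(d["pose"],3).tolist())
    np.save(f"{n}0.npy",d["image"])
E
```

```text
{'time_s': 0.0, 'joint_pos': [-1.395, 0.435, 0.025, 1.574, -0.012, 1.134, -0.075], 'dq': [0.001, -0.0, -0.0, -0.0, 0.0, -0.002, 0.0], 'joint_efforts': [-0.0, -67.048, 1.025, -31.621, 0.015, 0.013, 0.0], 'tcp_pos': [0.172, 0.6, 0.231], 'tool_rot': [-3.065, 1.569, -1.773], 'force': [-0.353, 0.221, -0.26], 'torque': [0.023, -0.032, -0.049], 'width': 0.086}
scene [[454.0, 0.0, 258.8], [0.0, 454.0, 191.1], [0.0, 0.0, 1.0]] [-0.034  0.     0.     0.     0.   ] [[-0.815, 0.345, -0.466, 0.971], [0.579, 0.514, -0.632, 0.56], [0.021, -0.785, -0.619, 0.636], [0.0, 0.0, 0.0, 1.0]]
top [[435.7, 0.0, 250.3], [0.0, 435.7, 193.7], [0.0, 0.0, 1.0]] [-0.094  0.     0.     0.     0.   ] [[0.005, -0.999, 0.034, 0.49], [-1.0, -0.005, 0.003, -0.007], [-0.003, -0.034, -0.999, 0.966], [0.0, 0.0, 0.0, 1.0]]
```

View pics/scene0.png

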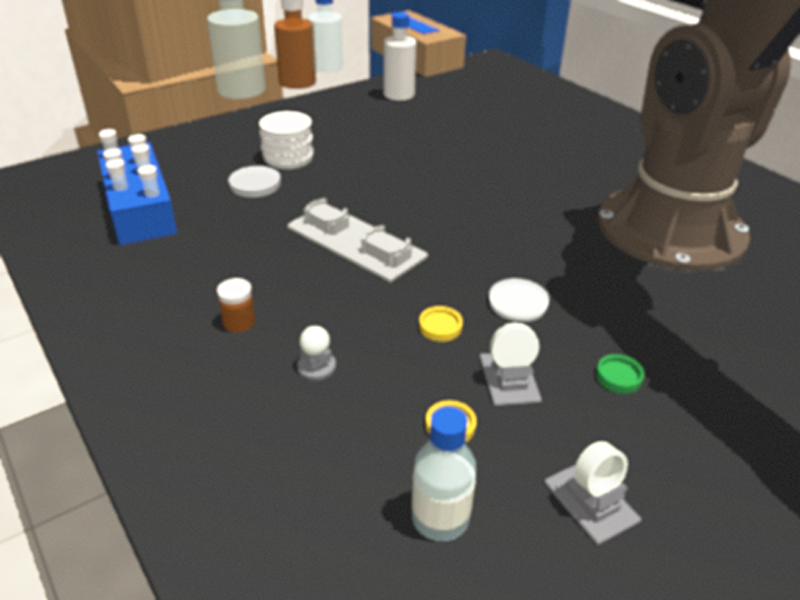

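View pics/top0.png

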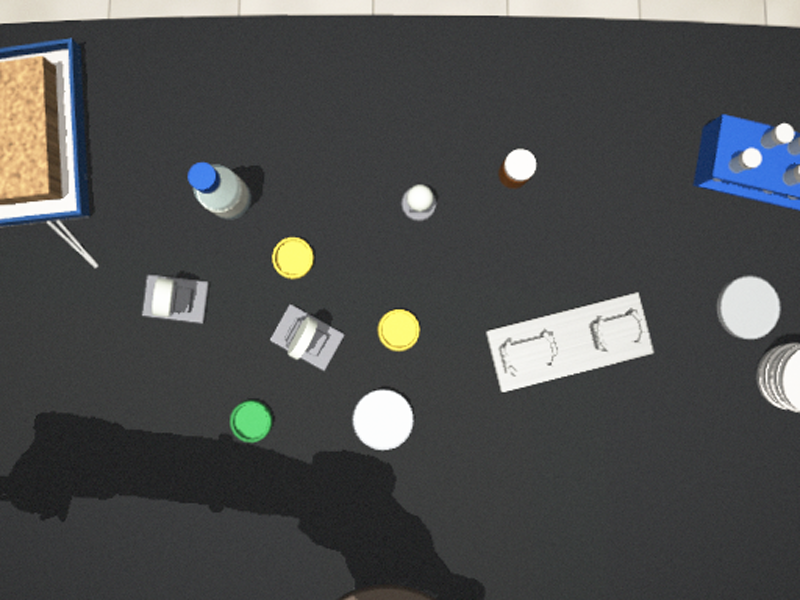

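The top view (800×600) shows:
- bowl stand at (175,299) with its mouth to the left
- cover stand at (307,337) with its crown to the upper left, towards the scene camera
- ball post at (419,202)
- carrier at (570,342), its left nest apparently the larger
- bottle at (222,190) and jar at (518,165)
- white discs at (383,420) and (750,307)

Next I measure these in metric units.

```bash
cat > h.py <<'E'
import numpy as np, cv2
from rig import r
def ground(d,uv,z):
    p=cv2.undistortPoints(np.float64(uv).reshape(-1,1,2),d["K"],d["D"]).reshape(-1,2)
    v=np.c_[p,np.ones(len(p))]@d["pose"][:3,:3].T; o=d["pose"][:3,3]
    return o+v*((z-o[2])/v[:,2])[:,None]
def proj(d,P):
    T=np.linalg.inv(d["pose"]); return cv2.projectPoints(np.float64(P).reshape(-1,1,3),cv2.Rodrigues(T[:3,:3])[0],T[:3,3],d["K"],d["D"])[0].reshape(-1,2)
def st():
    s=r.state(); return {k:np.round(s[k],4).tolist() for k in("time_s","tcp_pos","tool_rot","force","width")}
E
python3 - <<'E'
from h import *
d=r.get_image("top"); im=d["image"]; np.savez("top.npz",**d)
hsv=cv2.cvtColor(im,cv2.COLOR_BGR2HSV)
m=((hsv[...,1]<60)&(hsv[...,2]>95)).astype(np.uint8)*255
def comp(u,v,z):  # 800-scale seed
    u,v=int(u*.64),int(v*.64); n,l=cv2.connectedComponents(m)
    k=np.bincount(l[v-6:v+7,u-6:u+7].ravel(),minlength=n); k[0]=0
    c=max(cv2.findContours((l==k.argmax()).astype(np.uint8),0,cv2.CHAIN_APPROX_NONE)[0],key=cv2.contourArea).reshape(-1,2)
    g=ground(d,c,z)[:,:2]*1000; q=cv2.minAreaRect(np.float32(g)); return q,cv2.boxPoints(q)
for n,u,v,z in(("bowlstand",195,299,.006),("coverstand",283,335,.006),("carrier",570,342,.008),("post",419,212,.006),("jar",520,163,.06),("w1",383,420,.014),("w2",750,307,.014),("cup",230,200,.05)):
    q,b=comp(u,v,z); print(n,np.round(q[0],1),np.round(q[1],1),round(q[2],1),b.round().tolist())
# ball: bright pixels near
b=((hsv[...,2]>200)&(hsv[...,1]<60)).astype(np.uint8); b[:, :255]=0;b[:, 285:]=0;b[:110]=0;b[145:]=0
c=max(cv2.findContours(b,0,cv2.CHAIN_APPROX_NONE)[0],key=cv2.contourArea); (cx,cy),rad=cv2.minEnclosingCircle(c); print("ball",cx,cy,rad,ground(d,[[cx,cy]],.045))
a=cv2.resize(im[170:260,300:430],None,fx=4.5,fy=4.5,interpolation=cv2.INTER_CUBIC); e=cv2.resize(im[160:250,80:230],None,fx=4,fy=4.5,interpolation=cv2.INTER_CUBIC)
w=max(a.shape[1],e.shape[1]);a=np.pad(a,((0,0),(0,w-a.shape[1]),(0,0)));e=np.pad(e,((0,0),(0,w-e.shape[1]),(0,0)))
cv2.imwrite("pics/crop.png",cv2.resize(np.vstack([a,e]),(600,600)))
cv2.imwrite("pics/wrist0.png",r.get_image("wrist")["image"])
E
```

```text
bowlstand [527.8 305.4] [90.6 59.8] 83.4 [[493.0, 264.0], [552.0, 257.0], [563.0, 347.0], [503.0, 354.0]]
coverstand [471.8 116.4] [89.6 64.6] 61.3 [[422.0, 93.0], [479.0, 62.0], [522.0, 140.0], [465.0, 171.0]]
carrier [ 468.7 -257.2] [ 90.6 227.4] 14.4 [[397.0, -158.0], [453.0, -379.0], [541.0, -356.0], [484.0, -136.0]]
post [666.7 -41.6] [49.3 46.6] 0.3 [[642.0, -18.0], [642.0, -65.0], [691.0, -65.0], [691.0, -18.0]]
jar [ 708.9 -177.8] [42.5 43. ] 89.6 [[687.0, -199.0], [730.0, -199.0], [731.0, -157.0], [688.0, -156.0]]
w1 [359.8   7.1] [83.2 84.8] 45.3 [[300.0, 7.0], [361.0, -52.0], [419.0, 7.0], [359.0, 67.0]]
w2 [ 519.8 -517.5] [95.2 89.8] 90.0 [[475.0, -565.0], [565.0, -565.0], [565.0, -470.0], [475.0, -470.0]]
cup [670.6 227.5] [72.5 62.3] 49.7 [[623.0, 220.0], [671.0, 180.0], [718.0, 235.0], [670.0, 275.0]]
ball 268.0 126.3499984741211 7.760415077209473 [[ 0.66513795 -0.04126901  0.045     ]]
```

View pics/crop.png

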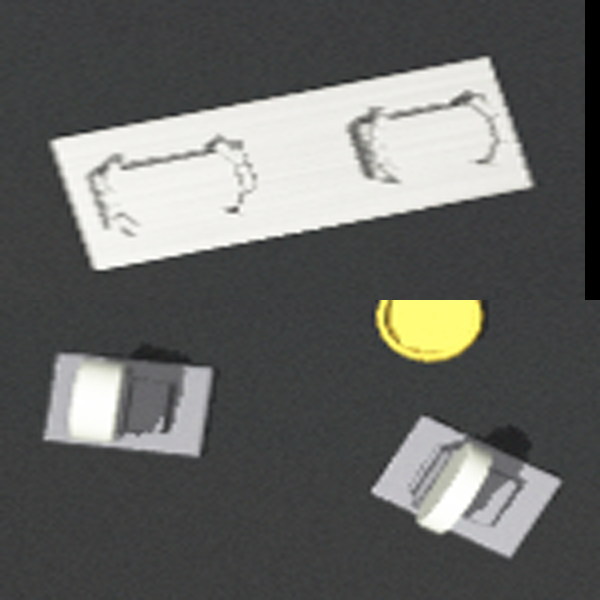

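Left nest is clearly the larger, so carrier +y points along world +y. The sizes match those given: 90×60 foot, 226×90 plate, 84 mm dish. Now a helper for relative moves.

```bash
cat >> h.py <<'E'
from scipy.spatial.transform import Rotation as Ro
def go(x,y,z,jaw):  # mm, deg: print tool shifts and turn wanted
    s=r.state(); R=Ro.from_euler("xyz",s["tool_rot"]).as_matrix(); p=np.array(s["tcp_pos"])*1000
    a=np.degrees(np.arctan2(R[1,2],R[0,2])); t=-(jaw-a); t=(t+90)%180-90  # tool x down: + turn lowers yaw
    print("shift",np.round(R.T@(np.array([x,y,z])-p),1),"turn",round(t,1),"jaw now",round(a,1),"p",p.round(1),"q7",round(s["joint_pos"][6],2))
E
python3 - <<'E'
from h import *
s=r.state(); print(Ro.from_euler("xyz",s["tool_rot"]).as_matrix().round(3).tolist())
d=r.get_image("wrist"); print(d["pose"].round(3).tolist(),d["K"].round(1).tolist())
go(528,305,230,-6.6); go(474,115,230,-28.7)
E
```

```text
[[-0.0, -0.961, 0.275], [-0.001, 0.275, 0.961], [-1.0, -0.0, -0.001]]
[[0.276, 0.908, 0.315, 0.092], [0.961, -0.26, -0.09, 0.624], [0.0, 0.328, -0.945, 0.373], [0.0, 0.0, 0.0, 1.0]] [[294.1, 0.0, 253.8], [0.0, 294.1, 192.8], [0.0, 0.0, 1.0]]
shift [   1.1 -423.6 -186.3] turn 80.6 jaw now 74.0 p [172.  600.7 230.9] q7 -0.08
shift [   1.2 -424.  -383.8] turn -77.3 jaw now 74.0 p [172.  600.7 230.9] q7 -0.08
```

carry_out(plan=[[0,-212,-93,40,1],[0,-212,-93,40,1],[0,-212,-93,40,1],[0,-212,-93,40,1],[0,-212,-93,40,1]])

```text
time_s: 0.75
tcp_pos: [0.3536, 0.4498, 0.2316]
tool_rot: [-1.05, 1.569, -0.466]
force: [0.5, 0.4, 0.3]
width: 0.0856
```

carry_out(plan=[[0,-222,65,40,1],[0,-222,65,40,1],[0,-222,65,40,1],[0,-222,65,40,1],[0,-222,65,40,1]])

```text
time_s: 1.25
tcp_pos: [0.5312, 0.3017, 0.2316]
tool_rot: [-0.479, 1.569, -0.593]
force: [0.1, -0.1, -0.7]
width: 0.0854
```

Run:
```python
from h import *
print(st()); go(528,305,230,-6.6)
d=r.get_image("wrist"); np.savez("w1.npz",**d); cv2.imwrite("pics/w1.png",d["image"]); print(d["pose"].round(3).tolist())
c=np.array([527.8,305.4,0]);x=np.array([-.115,-.993,0]);y=np.array([.993,-.115,0])
print(proj(d,[(c+a*x+b*y+[0,0,6])/1000 for a,b in((45,30),(45,-30),(-45,-30),(-45,30))]).round(1).tolist())
```

```text
{'time_s': 1.25, 'tcp_pos': [0.5312, 0.3017, 0.2316], 'tool_rot': [-0.4795, 1.5689, -0.5934], 'force': [0.1124, -0.0974, -0.6686], 'width': 0.0854}
shift [ 1.6  2.9 -3.6] turn 0.1 jaw now -6.5 p [531.2 301.7 231.6] q7 -0.53
[[0.993, -0.109, -0.035, 0.542], [-0.114, -0.939, -0.325, 0.386], [0.002, 0.327, -0.945, 0.374], [0.0, 0.0, 0.0, 1.0]]
[[271.9, 192.4], [226.5, 192.4], [224.4, 123.0], [273.4, 123.0]]
```

View pics/w1.png

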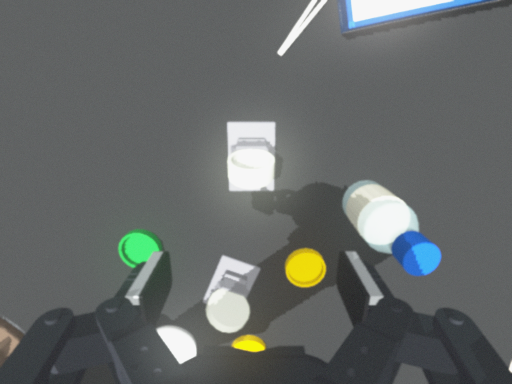

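The wrist view shows the bowl foot at u 228–275, v 122–191, which agrees with the prediction to about 2–3 px (2–3 mm). The bowl is at (251,165) and the fingers straddle it freely. Descending to grasp.

carry_out(plan=[[30,4,-2,0,1],[80,4,-2,0,1],[130,4,-2,0,1],[170,4,-2,0,1],[198,4,-2,0,1]])

```text
time_s: 1.8
tcp_pos: [0.525, 0.3093, 0.0303]
tool_rot: [-2.513, 1.568, -2.616]
force: [0.1, -0.3, 0.7]
width: 0.086
```

Run:
```python
from h import *
print(st()); go(529.5,306,33,-6.6)
d=r.get_image("wrist"); e=r.get_image("scene")["image"][240:384,300:470]
cv2.imwrite("pics/w2.png",np.hstack([cv2.resize(d["image"],(400,300)),cv2.resize(e,(354,300),interpolation=cv2.INTER_CUBIC)]))
```

```text
{'time_s': 1.8, 'tcp_pos': [0.525, 0.3093, 0.0303], 'tool_rot': [-2.5128, 1.5676, -2.6162], 'force': [0.0893, -0.3196, 0.6722], 'width': 0.086}
shift [-2.7 -2.8  4.8] turn 0.7 jaw now -5.9 p [525.  309.3  30.3] q7 -0.43
```

View pics/w2.png

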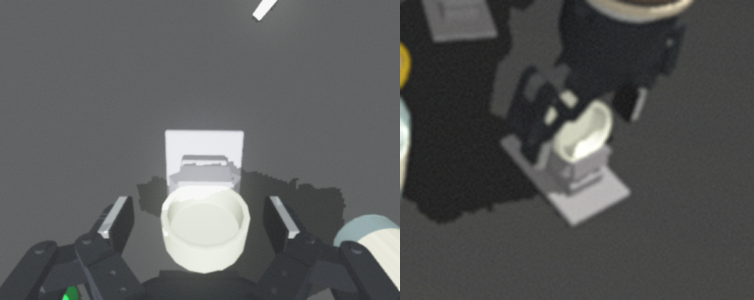

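carry_out(plan=[[-3,-3,5,0,1],[-3,-3,5,0,1],[-3,-3,5,0,-0.2],[-3,-3,5,0,-0.4],[-3,-3,5,0,-0.4]], grip_force=25)

```text
time_s: 2.4
tcp_pos: [0.5291, 0.3073, 0.0375]
tool_rot: [2.882, 1.567, 2.779]
force: [-11.6, -0.5, 13.5]
width: 0.052
```

carry_out(plan=[[0,0,0,0,-0.5],[0,0,0,0,-0.5],[0,0,0,0,-0.5],[0,0,0,0,-0.5],[0,0,0,0,-0.5]])

```text
time_s: 2.9
tcp_pos: [0.5291, 0.3073, 0.0375]
tool_rot: [2.847, 1.567, 2.744]
force: [-9.8, 0.1, 13.6]
width: 0.0523
```

Run:
```python
from h import *
print(st()); go(529.5,306,33,-6.6)
```

```text
{'time_s': 2.9, 'tcp_pos': [0.5291, 0.3073, 0.0375], 'tool_rot': [2.8468, 1.5672, 2.7439], 'force': [-9.8386, 0.0784, 13.5952], 'width': 0.0523}
shift [ 4.5 -1.3  0.6] turn 0.7 jaw now -5.9 p [529.1 307.3  37.5] q7 -0.43
```

carry_out(plan=[[-5,-1,0,0,-0.5],[-12,-3,0,0,-0.5],[-20,-5,0,0,-0.5],[-20,-5,0,0,-0.5],[-20,-5,0,0,-0.5]])

```text
time_s: 3.4
tcp_pos: [0.5316, 0.3014, 0.057]
tool_rot: [0.65, 1.569, 0.545]
force: [1.1, 1.9, 0.9]
width: 0.0519
```

carry_out(plan=[[0,-4,0,0,-0.5],[-1,-9,0,0,-0.5],[0,-13,0,0,-0.5],[1,-16,0,0,-0.5],[1,-16,0,0,-0.5]])

```text
time_s: 3.9
tcp_pos: [0.5299, 0.2871, 0.0564]
tool_rot: [1.159, 1.567, 1.055]
force: [-1.3, 4.9, 9.7]
width: 0.0515
```

Run:
```python
from h import *
print(st()); 
d=r.get_image("wrist"); e=r.get_image("scene")["image"][240:384,300:470]
cv2.imwrite("pics/w3.png",np.hstack([cv2.resize(d["image"],(400,300)),cv2.resize(e,(354,300),interpolation=cv2.INTER_CUBIC)]))
```

```text
{'time_s': 3.9, 'tcp_pos': [0.5299, 0.2871, 0.0564], 'tool_rot': [1.1588, 1.5671, 1.0553], 'force': [-1.2564, 4.8586, 9.7079], 'width': 0.0515}
```

View pics/w3.png

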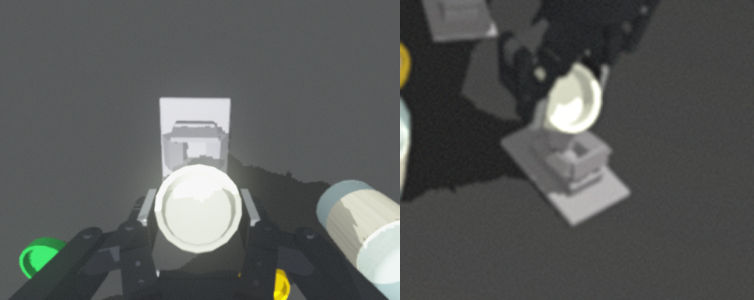

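The bowl is gripped (51.5 mm) and pivoting as planned: its mouth now faces the wrist camera as an almost full circle at (199,208), hinged on the back plate. Continuing the arc, then lifting.

carry_out(plan=[[2,-4,0,0,-0.5],[5,-7,0,0,-0.5],[7,-9,0,0,-0.5],[7,-9,0,0,-0.5],[0,-9,0,0,-0.5]])

```text
time_s: 4.5
tcp_pos: [0.5279, 0.2758, 0.0549]
tool_rot: [-2.405, 1.57, -2.51]
force: [-0.1, 0.0, -1.0]
width: 0.0518
```

carry_out(plan=[[-30,-5,0,0,-0.5],[-80,-5,0,0,-0.5],[-110,-5,0,0,-0.5],[-110,-5,0,0,-0.5],[-110,-5,0,0,-0.5]])

```text
time_s: 5.0
tcp_pos: [0.5276, 0.2711, 0.1654]
tool_rot: [0.852, 1.571, 0.748]
force: [-0.8, 0.2, -1.3]
width: 0.0519
```

Run:
```python
from h import *
print(st()); go(485,-250,165,14.4);go(485,-320,165,14.4)
```

```text
{'time_s': 5.0, 'tcp_pos': [0.5276, 0.2711, 0.1654], 'tool_rot': [0.8523, 1.5705, 0.7479], 'force': [-0.8029, 0.1783, -1.2813], 'width': 0.0519}
shift [ 3.000e-01 -5.227e+02  1.190e+01] turn -20.4 jaw now -6.0 p [527.6 271.1 165.4] q7 -0.45
shift [ 3.000e-01 -5.923e+02  1.920e+01] turn -20.4 jaw now -6.0 p [527.6 271.1 165.4] q7 -0.45
```

carry_out(plan=[[0,-45,0,-5,-0.5],[0,-95,0,-12,-0.5],[0,-145,0,-20,-0.5],[0,-195,0,-20,-0.5],[0,-245,0,-20,-0.5]])

```text
time_s: 5.5
tcp_pos: [0.5003, 0.0256, 0.1636]
tool_rot: [3.118, 1.567, -2.92]
force: [0.6, -0.8, -0.8]
width: 0.0518
```

carry_out(plan=[[0,-45,-14,0,-0.5],[0,-90,-28,0,-0.5],[0,-135,-41,0,-0.5],[0,-180,-55,0,-0.5],[0,-220,-67,0,-0.5]])

```text
time_s: 6.0
tcp_pos: [0.4886, -0.2041, 0.1636]
tool_rot: [2.79, 1.567, 3.034]
force: [1.6, -0.2, -1.0]
width: 0.052
```

carry_out(plan=[[0,-40,-12,0,-0.5],[0,-75,-22,0,-0.5],[0,-100,-30,0,-0.5],[0,-112,-34,0,-0.5],[0,-112,-34,0,-0.5]])

```text
time_s: 6.5
tcp_pos: [0.4833, -0.3201, 0.1639]
tool_rot: [2.799, 1.568, 3.041]
force: [0.1, 0.2, -0.6]
width: 0.0518
```

Run:
```python
from h import *
print(st()); go(485,-320,165,14.4)
d=r.get_image("wrist"); np.savez("w4.npz",**d)
c=np.array([468.7,-257.2,0]);y=np.array([-.249,.9685,0]);x=np.array([.9685,.249,0])
print(proj(d,[(c+a*x+b*y+[0,0,8])/1000 for a,b in((45,113),(45,-113),(-45,-113),(-45,113))]).round(1).tolist(),proj(d,[(c-65*y+[0,0,30])/1000,(c+65*y+[0,0,30])/1000]).round(1).tolist())
e=r.get_image("scene")["image"][90:210,150:310]
cv2.imwrite("pics/w4.png",np.hstack([cv2.resize(d["image"],(480,360)),cv2.resize(e,(320,360),interpolation=cv2.INTER_CUBIC)]))
```

```text
{'time_s': 6.5, 'tcp_pos': [0.4833, -0.3201, 0.1639], 'tool_rot': [2.7989, 1.5682, 3.0408], 'force': [0.0794, 0.2203, -0.5553], 'width': 0.0518}
shift [-1.1 -0.4  1.7] turn -0.5 jaw now 13.9 p [ 483.3 -320.1  163.9] q7 0.97
[[303.2, -19.9], [294.9, 218.0], [213.6, 218.7], [200.3, -18.6]] [[253.8, 182.6], [252.2, 35.9]]
```

View pics/w4.png

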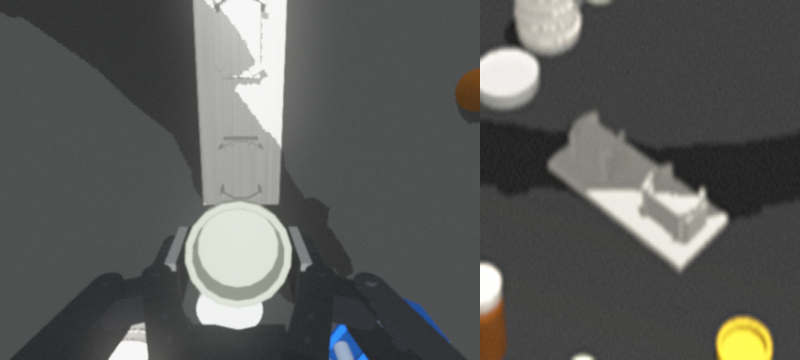

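Run:
```python
from h import *
d=dict(np.load("w4.npz")); g=cv2.GaussianBlur(cv2.cvtColor(d["image"],cv2.COLOR_BGR2GRAY),(3,3),0).astype(float)
c=np.array([468.7,-257.2,0]);yv=np.array([-.2487,.9686,0]);xv=np.array([.9686,.2487,0])
def tocar(p): q=p*1000-c; return np.round([q@xv,q@yv],1)
for v in(60,100,140,180,205):
    row=g[v]; dx=np.diff(row); L=190+dx[190:235].argmax(); R=270+dx[270:330].argmin()
    print(v,L,R,tocar(ground(d,[[L+.5,v]],.008)[0]),tocar(ground(d,[[R+.5,v]],.008)[0]))
cam=d["pose"][:3,3]*1000; tcp=np.array([483.3,-320.1,0]); print("cam rel tcp in car x",(cam-tcp)@xv, "tcp car",tocar(tcp/1000))
m=(g>170).astype(np.uint8); m[:205]=0; cs=max(cv2.findContours(m,0,cv2.CHAIN_APPROX_NONE)[0],key=cv2.contourArea); print("bowl rect",cv2.boundingRect(cs))
# scene camera: carrier corners
e=r.get_image("scene"); im=e["image"]; h=cv2.cvtColor(im,cv2.COLOR_BGR2HSV); 
P=[(c+a*xv+b*yv+[0,0,8])/1000 for a,b in((45,113),(45,-113),(-45,-113),(-45,113))]
print("pred scene",proj(e,P).round(1).tolist())
cv2.imwrite("pics/sc4.png",cv2.resize(im[120:190,170:290],None,fx=6,fy=6,interpolation=cv2.INTER_CUBIC))
```

```text
60 208 303 [-41.2  48.6] [47.6 47.8]
100 210 301 [-41.3  12.6] [47.1 11.8]
140 212 300 [-41.4 -26.2] [ 47.7 -27.1]
180 214 298 [-41.5 -68.4] [ 47.3 -69.2]
205 215 297 [-42.  -96.8] [ 47.3 -97.6]
cam rel tcp in car x 2.724074089456142 tcp car [ -1.5 -64.6]
bowl rect (198, 214, 113, 137)
pred scene [[250.0, 176.8], [183.9, 142.0], [208.8, 128.8], [274.2, 160.5]]
```

View pics/sc4.png

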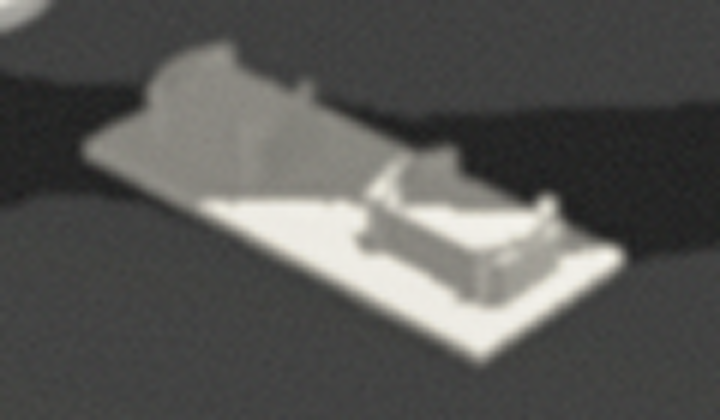

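Scene corners, e.g. (250,178) and (274.7,162), agree with the top-camera carrier pose. The wrist camera has a lateral bias of about 2.7 mm, equal to its stated offset from the TCP. So I trust the top pose. Lowering towards the small nest.

carry_out(plan=[[25,3,1,-0.5,-0.5],[65,3,1,-0.5,-0.5],[100,3,1,-0.5,-0.5],[122,3,1,-0.5,-0.5],[122,3,1,-0.5,-0.5]])

```text
time_s: 7.15
tcp_pos: [0.4836, -0.3124, 0.0405]
tool_rot: [2.247, 1.565, 2.503]
force: [-0.3, -0.1, -1.3]
width: 0.0522
```

carry_out(plan=[[3,0,0,0,-0.5],[6,0,0,0,-0.5],[9,0,0,0,-0.5],[11,0,0,0,-0.5],[11,0,0,0,-0.5]])

```text
time_s: 7.65
tcp_pos: [0.4861, -0.3167, 0.0336]
tool_rot: [-0.771, 1.568, -0.518]
force: [0.4, -0.2, 7.1]
width: 0.052
```

Run:
```python
from h import *
print(st()); go(484.9,-320.2,24,14.4)
```

```text
{'time_s': 7.65, 'tcp_pos': [0.4861, -0.3167, 0.0336], 'tool_rot': [-0.7715, 1.5676, -0.5183], 'force': [0.3855, -0.1874, 7.0639], 'width': 0.052}
shift [ 9.6 -3.  -2. ] turn 0.1 jaw now 14.5 p [ 486.1 -316.7   33.6] q7 1.07
```

carry_out(plan=[[2,-1,-1,0,-0.5],[4,-1,-2,0,-0.5],[6,-2,-2,0,-0.5],[8,-2,-2,0,-0.5],[8,-2,-2,0,-0.5]])

```text
time_s: 8.15
tcp_pos: [0.4863, -0.321, 0.0265]
tool_rot: [-0.893, 1.563, -0.641]
force: [3.1, -4.1, 8.1]
width: 0.0513
```

Run:
```python
from h import *
print(st()); go(484.9,-320.2,24,14.4)
d=r.get_image("wrist"); e=r.get_image("scene")["image"][90:210,150:310]
cv2.imwrite("pics/w5.png",np.hstack([cv2.resize(d["image"],(400,300)),cv2.resize(e,(400,300),interpolation=cv2.INTER_CUBIC)]))
```

```text
{'time_s': 8.15, 'tcp_pos': [0.4863, -0.321, 0.0265], 'tool_rot': [-0.8935, 1.5631, -0.6409], 'force': [3.0774, -4.0699, 8.1234], 'width': 0.0513}
shift [ 2.5  1.2 -1.2] turn 0.1 jaw now 14.5 p [ 486.3 -321.    26.5] q7 1.08
```

View pics/w5.png

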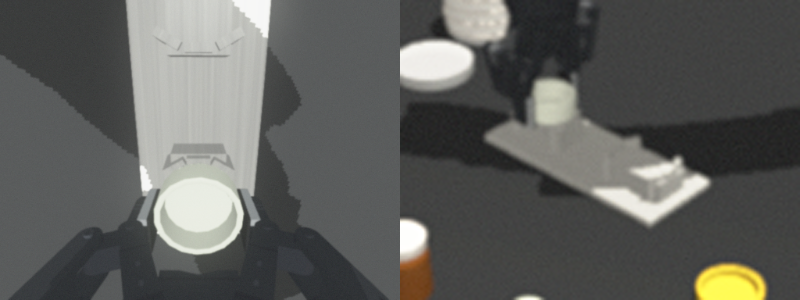

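The bowl looks almost level over the small nest, rim ellipse at (199,210) in the wrist half. Pressing down a little more to seat it.

carry_out(plan=[[2,1,-1,0,-0.5],[4,1,-1,0,-0.5],[5,1,-1,0,-0.5],[6,1,-1,0,-0.5],[6,1,-1,0,-0.5]])

```text
time_s: 8.75
tcp_pos: [0.4855, -0.3211, 0.022]
tool_rot: [-0.863, 1.561, -0.611]
force: [0.5, -3.0, 23.5]
width: 0.0519
```

```bash
cat >> h.py <<'E'
def rim(thr=170,v0=150):
    d=r.get_image("wrist"); g=cv2.GaussianBlur(cv2.cvtColor(d["image"],cv2.COLOR_BGR2GRAY),(3,3),0); np.savez("rim.npz",**d)
    return d,g
E
python3 - <<'E'
from h import *
print(st()); go(484.9,-320.2,24,14.4)
E
```

```text
{'time_s': 8.75, 'tcp_pos': [0.4855, -0.3211, 0.022], 'tool_rot': [-0.8632, 1.5613, -0.6109], 'force': [0.4538, -3.0386, 23.4595], 'width': 0.0519}
shift [-2.   1.  -0.4] turn 0.1 jaw now 14.5 p [ 485.5 -321.1   22. ] q7 1.08
```

carry_out(plan=[[-2,0,-1,0,-0.5],[-4,0,-1,0,-0.5],[-4,0,-1,0,0.2],[-4,0,-1,0,1],[-4,0,-1,0,1]])

```text
time_s: 9.25
tcp_pos: [0.4809, -0.3172, 0.0219]
tool_rot: [2.173, 1.57, 2.427]
force: [-0.1, 0.4, 1.0]
width: 0.0787
```

carry_out(plan=[[0,0,0,0,1],[-10,0,0,0,1],[-50,0,0,0,1],[-100,0,0,0,1],[-130,0,0,0,1]])

```text
time_s: 9.75
tcp_pos: [0.4818, -0.3186, 0.1561]
tool_rot: [-0.818, 1.568, -0.565]
force: [1.3, -0.0, 0.2]
width: 0.0853
```

carry_out(plan=[[0,-40,0,0,1],[0,-80,0,0,1],[0,-80,0,0,1],[0,-80,0,0,1]])

```text
time_s: 10.15
tcp_pos: [0.5008, -0.3959, 0.1525]
tool_rot: [-3.055, 1.57, -2.803]
force: [-0.1, 0.3, -0.3]
width: 0.0852
```

Run:
```python
from h import *
print(st()); d=r.get_image("wrist"); np.savez("w6.npz",**d); im=d["image"]
c=np.array([468.7,-257.2,0]);yv=np.array([-.2487,.9686,0]);xv=np.array([.9686,.2487,0])
n=c-65*yv
print(proj(d,[(n+[0,0,52])/1000,(n+[0,0,30])/1000]),d["pose"][:3,3])
t=np.linspace(0,2*np.pi,60); 
z=im.copy()
for rr,zz in((26,52),(22,52),(26,30)):
    q=proj(d,[(n+xv*(rr*np.cos(a)+2.7)+yv*rr*np.sin(a)+[0,0,zz])/1000 for a in t]); cv2.polylines(z,[np.int32(q)],True,(0,0,255) if rr==26 else (0,255,0),1)
u,v=np.int32(proj(d,[(n+[0,0,52])/1000])[0]); u0,v0=max(0,u-75),max(0,v-75)
s=lambda a:cv2.resize(a[v0:v0+150,u0:u0+150],(400,400),interpolation=cv2.INTER_CUBIC)
cv2.imwrite("pics/w6.png",np.hstack([s(im),s(z)])); print(u0,v0)
```

```text
{'time_s': 10.15, 'tcp_pos': [0.5008, -0.3959, 0.1525], 'tool_rot': [-3.0551, 1.5703, -2.8034], 'force': [-0.1271, 0.2563, -0.2661], 'width': 0.0852}
[[255.82520656 100.71258855]
 [255.63963693  99.97089757]] [ 0.48145976 -0.31404041  0.29456486]
180 25
```

View pics/w6.png

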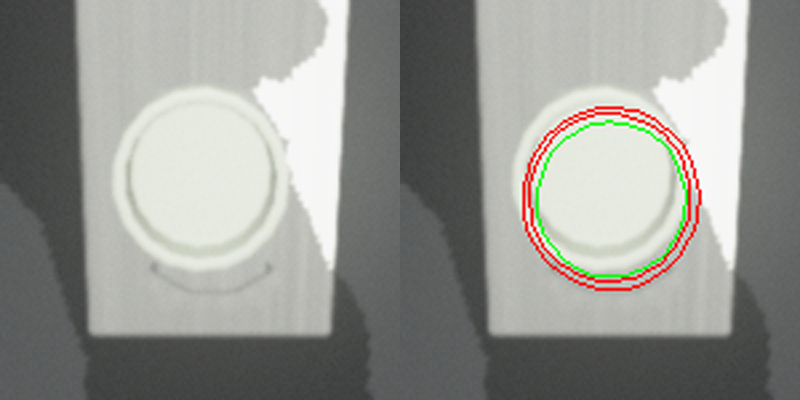

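The wrist crop shows the rim circle centred at (200,177), where (212,198) was expected, and the pocket's lower arc lies exposed. The bowl is therefore about 3 mm off in −x and 6–7 mm off in +y, resting on the +y lip. I will regrasp and shift it.

Run:
```python
from h import *
print(st()); go(483.2,-314.2,152,14.4)
```

```text
{'time_s': 10.2, 'tcp_pos': [0.501, -0.3947, 0.1523], 'tool_rot': [1.9376, 1.5698, 2.1907], 'force': [-0.965, 1.505, -0.0605], 'width': 0.0854}
shift [ 0.4 82.4  2.9] turn 0.1 jaw now 14.5 p [ 501.  -394.7  152.3] q7 1.09
```

carry_out(plan=[[0,40,1,0,1],[20,82,3,0,1],[70,82,3,0,1],[110,82,3,0,1],[110,82,3,0,1]])

```text
time_s: 10.7
tcp_pos: [0.4808, -0.311, 0.0383]
tool_rot: [2.298, 1.562, 2.553]
force: [-0.4, -0.1, 0.1]
width: 0.0857
```

carry_out(plan=[[0,0,0,0,1],[0,0,0,0,1],[0,0,0,0,1]])

```text
time_s: 11.0
tcp_pos: [0.4849, -0.3159, 0.0444]
tool_rot: [-0.701, 1.567, -0.447]
force: [0.2, -0.4, 0.2]
width: 0.0851
```

Run:
```python
from h import *
print(st()); go(483.2,-314.2,24,14.4)
```

```text
{'time_s': 11.0, 'tcp_pos': [0.4849, -0.3159, 0.0444], 'tool_rot': [-0.7006, 1.5674, -0.4474], 'force': [0.2283, -0.4208, 0.2071], 'width': 0.0851}
shift [20.4  2.1 -1.3] turn 0.1 jaw now 14.5 p [ 484.9 -315.9   44.4] q7 1.07
```

carry_out(plan=[[10,2,-1,0,1],[20,2,-1,0,1],[20,2,-1,0,1],[20,2,-1,0,1],[20,2,-1,0,-0.5]], grip_force=20)

```text
time_s: 11.5
tcp_pos: [0.4822, -0.3135, 0.0223]
tool_rot: [-3.059, 1.571, -2.806]
force: [0.4, 0.3, -0.7]
width: 0.0734
```

carry_out(plan=[[0,0,0,0,-0.5],[0,0,0,0,-0.5],[0,0,0,0,-0.5],[0,0,0,0,-0.5]])

```text
time_s: 11.9
tcp_pos: [0.4826, -0.3135, 0.0226]
tool_rot: [-0.678, 1.57, -0.424]
force: [-0.0, 0.5, 3.4]
width: 0.0521
```

carry_out(plan=[[-5,0,0,0,-0.5],[-12,0,0,0,-0.5],[-12,0,0,0,-0.5],[-12,0,0,0,-0.5],[-12,0,0,0,-0.5]])

```text
time_s: 12.4
tcp_pos: [0.4822, -0.3132, 0.0342]
tool_rot: [1.914, 1.571, 2.168]
force: [0.5, 0.4, -0.3]
width: 0.0516
```

Run:
```python
from h import *
print(st()); go(484.9,-320.2,36,14.4)
d=r.get_image("wrist"); np.savez("w7.npz",**d); cv2.imwrite("pics/w7.png",cv2.resize(d["image"][120:320,130:380],(750,600),interpolation=cv2.INTER_CUBIC))
```

```text
{'time_s': 12.4, 'tcp_pos': [0.4822, -0.3132, 0.0342], 'tool_rot': [1.9144, 1.5706, 2.168], 'force': [0.5498, 0.3903, -0.3159], 'width': 0.0516}
shift [-1.8 -7.5  0.9] turn 0.1 jaw now 14.5 p [ 482.2 -313.2   34.2] q7 1.07
```

Run:
```python
from h import *
d=dict(np.load("w7.npz")); g=cv2.GaussianBlur(cv2.cvtColor(d["image"],cv2.COLOR_BGR2GRAY),(3,3),0)
for u in (244,254,264): print(u,g[150:340:3,u].tolist())
p=np.array([482.2,-313.2,0]);yv=np.array([-.2487,.9686,0])
for z in(63,67): print(z,proj(d,[(p+yv*k+[0,0,z])/1000 for k in(26,22,0,-22,-26)]).round(1).tolist())
```

```text
244 [187, 187, 187, 188, 188, 188, 186, 187, 187, 186, 187, 187, 187, 187, 180, 152, 152, 151, 153, 176, 165, 180, 182, 181, 198, 206, 207, 208, 207, 208, 210, 210, 210, 220, 234, 231, 232, 233, 233, 233, 233, 233, 233, 233, 233, 233, 233, 233, 233, 231, 212, 209, 209, 209, 209, 208, 209, 208, 219, 232, 157, 102, 101, 99]
254 [191, 191, 191, 190, 189, 192, 191, 190, 190, 190, 192, 191, 192, 191, 184, 151, 150, 149, 150, 170, 150, 174, 188, 188, 206, 208, 208, 208, 209, 209, 209, 209, 211, 228, 234, 230, 233, 233, 233, 233, 233, 233, 233, 233, 233, 233, 233, 233, 233, 233, 218, 210, 210, 210, 210, 210, 209, 209, 214, 233, 178, 91, 97, 99]
264 [188, 188, 187, 187, 187, 187, 187, 187, 187, 188, 187, 187, 187, 187, 181, 152, 151, 151, 152, 173, 154, 179, 193, 193, 201, 207, 208, 207, 208, 208, 209, 209, 209, 220, 234, 230, 232, 233, 233, 233, 233, 233, 233, 233, 233, 233, 233, 233, 233, 232, 214, 209, 209, 210, 209, 209, 208, 208, 219, 232, 147, 77, 76, 73]
63 [[250.1, 234.7], [250.1, 243.0], [250.2, 285.4], [250.3, 323.2], [250.3, 329.6]]
67 [[250.0, 239.1], [250.0, 247.6], [250.1, 291.0], [250.2, 329.5], [250.3, 336.0]]
```

```bash
cat >> h.py <<'E'
from scipy.optimize import least_squares
def fitbowl(d,p,yv,obs):  # obs: list of (t,a,v): offsets along disc (towards +yv) and axis from underside centre
    def f(q):
        y0,z0,phi=q; P=[]   # phi>0: mouth leans to -yv
        for t,a,_ in obs:
            P.append(p+yv*(y0+t*np.cos(phi)-(a-11)*np.sin(phi))+np.array([0,0,z0+t*np.sin(phi)+(a-11)*np.cos(phi)]))
        return proj(d,np.array(P)/1000)[:,1]-[o[2] for o in obs]
    s=least_squares(f,[0,55,0]); return s.x[0],s.x[1],np.degrees(s.x[2]),s.fun
E
python3 - <<'E'
from h import *
d=dict(np.load("w7.npz")); yv=np.array([-.2487,.9686,0])
print(fitbowl(d,np.array([482.2,-313.2,0]),yv,[(26,22,249.5),(-26,22,331),(26,0,221.5),(-22,5,299.5),(-22,22,325)]))
E
```

```text
(np.float64(-3.870361018864902), np.float64(51.132138653853396), np.float64(8.032071496103143), array([-0.05795837, -0.33681591,  0.04410035, -0.0519511 ,  0.40314061]))
```

Run:
```python
from h import *
d=dict(np.load("w6.npz")); yv=np.array([-.2487,.9686,0]); n=np.array([468.7,-257.2,0])-65*yv
g=cv2.cvtColor(d["image"],cv2.COLOR_BGR2GRAY)
print(g[45:155,255].tolist())
print("arc28 z36/z30, plate edge z8:",proj(d,[(n-28*yv+[0,0,36])/1000,(n-28*yv+[0,0,30])/1000,(n-48*yv+[0,0,8])/1000])[:,1])
for k in(0,3,6,9): print(k,proj(d,[(n+yv*(k+t)+[0,0,z])/1000 for t,z in((26,52),(22,52),(-22,52),(-26,52))])[:,1].round(1))
```

```text
[189, 189, 189, 190, 189, 188, 191, 189, 189, 190, 192, 200, 213, 228, 234, 234, 231, 226, 222, 228, 230, 232, 231, 231, 231, 231, 232, 231, 232, 231, 232, 232, 232, 231, 231, 231, 231, 230, 231, 232, 232, 232, 231, 231, 231, 231, 231, 231, 231, 231, 231, 232, 232, 230, 232, 231, 232, 231, 230, 232, 230, 230, 231, 231, 232, 232, 231, 230, 231, 231, 232, 228, 218, 210, 207, 209, 215, 227, 233, 230, 223, 210, 192, 189, 189, 187, 187, 186, 184, 175, 181, 187, 189, 188, 189, 186, 185, 182, 184, 183, 182, 182, 181, 182, 174, 146, 109, 80, 75, 74]
arc28 z36/z30, plate edge z8: [133.64907748 132.73581807 150.30562681]
0 [ 65.4  71.  128.9 133.8]
3 [ 61.2  66.8 125.1 130.1]
6 [ 56.9  62.6 121.4 126.4]
9 [ 52.6  58.3 117.5 122.6]
```

The fit on the wrist image has residuals below 0.5 px. The bowl middle is 4 mm behind the TCP along −y and leans 8°, so it needs about −4 mm along y and a press down.

carry_out(plan=[[-2,-2,1,0,-0.5],[-2,-4,1,0,-0.5],[-2,-4,1,0,-0.5],[2,-4,1,0,-0.5],[5,-4,1,0,-0.5]])

```text
time_s: 12.95
tcp_pos: [0.4841, -0.3168, 0.0289]
tool_rot: [2.048, 1.571, 2.301]
force: [0.2, 0.7, -1.5]
width: 0.0519
```

carry_out(plan=[[2,0,0,0,-0.5],[4,0,0,0,-0.5],[6,0,0,0,-0.5],[7,0,0,0,-0.5],[7,0,0,0,-0.5]])

```text
time_s: 13.45
tcp_pos: [0.4842, -0.3168, 0.0224]
tool_rot: [1.331, 1.57, 1.584]
force: [-0.2, 2.4, 1.1]
width: 0.0521
```

Run:
```python
from h import *
print(st()); go(484.9,-320.2,36,14.4)
d=r.get_image("wrist"); np.savez("w8.npz",**d)
g=cv2.GaussianBlur(cv2.cvtColor(d["image"],cv2.COLOR_BGR2GRAY),(3,3),0); print(g[190:345:2,254].tolist())
```

```text
{'time_s': 13.45, 'tcp_pos': [0.4842, -0.3168, 0.0224], 'tool_rot': [1.3306, 1.5705, 1.584], 'force': [-0.1919, 2.3728, 1.0697], 'width': 0.0521}
shift [-13.6  -3.4  -0.2] turn 0.1 jaw now 14.5 p [ 484.2 -316.8   22.4] q7 1.08
[186, 180, 156, 147, 146, 146, 147, 147, 150, 166, 160, 148, 161, 181, 183, 189, 201, 205, 205, 205, 205, 206, 206, 207, 208, 207, 207, 207, 210, 223, 233, 231, 228, 230, 232, 232, 231, 232, 232, 232, 232, 232, 232, 232, 232, 232, 232, 232, 232, 232, 232, 232, 233, 232, 232, 219, 209, 207, 207, 207, 207, 207, 206, 207, 207, 207, 206, 210, 225, 231, 201, 100, 77, 75, 74, 74, 73, 74]
```

Run:
```python
from h import *
d=dict(np.load("w8.npz")); yv=np.array([-.2487,.9686,0])
n=np.array([468.7,-257.2,0])-65*yv
print(fitbowl(d,n,yv,[(26,22,248),(-26,22,330.7),(26,0,221.5),(-22,5,300.5),(-22,22,325.3)]), "tcp y",(np.array([484.2,-316.8,0])-n)@yv)
```

```text
(np.float64(-1.2590004303265339), np.float64(38.03705519093494), np.float64(6.359066206285465), array([-0.1155902 ,  0.12871771,  0.16924741, -0.28855364,  0.09963136])) tcp y 3.4190372499999833
```

carry_out(plan=[[1,0,0,0,-0.5],[2,0,0,0,-0.5],[3,0,0,0,-0.5],[4,0,0,0,-0.5],[4,0,0,0,-0.5]])

```text
time_s: 14.0
tcp_pos: [0.4846, -0.3172, 0.0204]
tool_rot: [-0.145, 1.569, 0.108]
force: [-6.6, 4.9, 28.2]
width: 0.0522
```

Run:
```python
from h import *
print(st())
d=r.get_image("wrist"); np.savez("w9.npz",**d)
g=cv2.GaussianBlur(cv2.cvtColor(d["image"],cv2.COLOR_BGR2GRAY),(3,3),0); print(g[190:345:2,254].tolist())
```

```text
{'time_s': 14.0, 'tcp_pos': [0.4846, -0.3172, 0.0204], 'tool_rot': [-0.1454, 1.569, 0.1079], 'force': [-6.634, 4.879, 28.1589], 'width': 0.0522}
[186, 183, 160, 147, 146, 146, 147, 147, 147, 161, 166, 148, 152, 175, 182, 187, 201, 202, 204, 204, 204, 204, 204, 204, 204, 206, 206, 206, 208, 219, 232, 232, 229, 229, 232, 232, 232, 231, 231, 232, 231, 231, 232, 231, 232, 232, 232, 232, 232, 232, 232, 232, 232, 232, 232, 230, 215, 207, 207, 206, 207, 206, 206, 206, 205, 205, 205, 206, 211, 227, 230, 189, 91, 75, 74, 74, 74, 73]
```

Run:
```python
from h import *
d=dict(np.load("w9.npz")); yv=np.array([-.2487,.9686,0])
n=np.array([468.7,-257.2,0])-65*yv
print(fitbowl(d,n,yv,[(26,22,248.6),(-26,22,332.2),(26,0,221.5),(-22,5,302),(-22,22,327)]))
print(fitbowl(d,n,yv,[(26,22,248.6),(-26,22,332.2),(-22,5,302),(-22,22,327)]))
g=cv2.cvtColor(d["image"],cv2.COLOR_BGR2GRAY)
for u in(225,240,270,285): print(u,g[190:260:2,u].tolist())
print("lip +y arcs", proj(d,[(n+yv*k+[0,0,z])/1000 for k,z in((28,36),(28,30),(31,36),(33,36),(35,36))])[:,1])
```

```text
(np.float64(-0.9407982786493458), np.float64(38.01265193713076), np.float64(6.203704355718379), array([-0.20812001,  0.36426411,  0.31988822, -0.55514618,  0.06562741]))
(np.float64(-2.8498200521952084), np.float64(35.64568211862721), np.float64(5.284230988284367), array([ 0.01205259,  0.1568408 , -0.01075316, -0.1591618 ]))
225 [187, 184, 158, 148, 153, 150, 150, 149, 149, 166, 186, 189, 188, 181, 154, 151, 178, 186, 185, 188, 195, 196, 200, 199, 199, 199, 201, 200, 201, 203, 202, 203, 216, 232, 232]
240 [181, 182, 158, 149, 147, 150, 150, 149, 148, 165, 176, 164, 165, 186, 181, 176, 191, 202, 201, 203, 203, 203, 205, 203, 206, 205, 206, 205, 205, 209, 226, 234, 231, 227, 230]
270 [185, 183, 159, 146, 147, 147, 148, 146, 149, 163, 175, 155, 155, 182, 181, 181, 183, 196, 199, 201, 202, 203, 201, 203, 205, 205, 204, 204, 204, 204, 215, 232, 232, 230, 231]
285 [187, 183, 160, 149, 147, 143, 146, 143, 145, 160, 179, 180, 182, 171, 147, 151, 179, 185, 182, 181, 191, 198, 194, 197, 198, 197, 198, 197, 198, 199, 199, 199, 204, 227, 234]
lip +y arcs [223.57306412 218.38266179 217.75010149 213.8206096  209.85264206]
```

Run:
```python
from h import *
d=dict(np.load("w9.npz")); yv=np.array([-.2487,.9686,0])
n=np.array([468.7,-257.2,0])-65*yv
print("obs 248.6 254? 302 327 332.2")
for ph in(0,3,6):
  p=np.radians(ph)
  for y0 in(-2,0,2):
    z0=30+11*np.cos(p)+26*np.sin(p)
    print(ph,y0,proj(d,[(n+yv*(y0+t*np.cos(p)-(a-11)*np.sin(p))+[0,0,z0+t*np.sin(p)+(a-11)*np.cos(p)])/1000 for t,a in((26,22),(-22,5),(-22,22),(-26,22))])[:,1].round(1))
```

```text
obs 248.6 254? 302 327 332.2
0 -2 [248.1 310.9 335.5 341.8]
0 0 [243.9 307.9 332.3 338.7]
0 2 [239.7 304.8 329.  335.5]
3 -2 [252.6 310.6 336.6 342.6]
3 0 [248.4 307.6 333.4 339.5]
3 2 [244.1 304.6 330.2 336.3]
6 -2 [257.4 310.3 337.6 343.2]
6 0 [253.1 307.3 334.4 340. ]
6 2 [248.8 304.2 331.2 336.9]
```

carry_out(plan=[[-2,0,0,0,-0.5],[-2,0,0,0,-0.5],[-2,0,0,0,0.3],[-2,0,0,0,1],[-2,0,0,0,1]])

```text
time_s: 14.55
tcp_pos: [0.4841, -0.3169, 0.02]
tool_rot: [2.657, 1.57, 2.911]
force: [0.1, 0.7, -0.4]
width: 0.0818
```

carry_out(plan=[[-10,0,0,0,1],[-50,0,0,0,1],[-100,0,0,0,1],[-130,-40,0,0,1],[-130,-80,0,0,1]])

```text
time_s: 15.05
tcp_pos: [0.5072, -0.3961, 0.1566]
tool_rot: [-0.751, 1.562, -0.495]
force: [1.6, -1.2, 0.2]
width: 0.0856
```

carry_out(plan=[[0,0,0,0,1],[0,0,0,0,1],[0,0,0,0,1]])

```text
time_s: 15.35
tcp_pos: [0.504, -0.3932, 0.15]
tool_rot: [1.824, 1.569, 2.078]
force: [-1.2, 0.2, -0.3]
width: 0.0855
```

```bash
cat > chk.py <<'E'
from h import *
print(st()); d=r.get_image("wrist"); np.savez("w10.npz",**d); g=cv2.cvtColor(d["image"],cv2.COLOR_BGR2GRAY)
xv=np.array([.9686,.2487,0]);yv=np.array([-.2487,.9686,0]); n=np.array([468.7,-257.2,0])-65*yv
c=proj(d,[(n+2.7*xv+[0,0,52])/1000])[0]; print("pred centre",c)
u,v=int(round(c[0])),int(round(c[1])); v0=max(0,v-55)
print(v0,g[v0:v+55,u].tolist()); print(u-55,g[v,u-55:u+55].tolist())
print("pred v for",proj(d,[(n+yv*t+[0,0,z])/1000 for t,z in((26,52),(22,52),(22,35),(-22,35),(-22,52),(-26,52),(-28,36),(28,36),(-48,8))])[:,1].round(1))
print("pred u for",proj(d,[(n+xv*(t+2.7)+[0,0,z])/1000 for t,z in((-26,52),(-22,52),(22,52),(26,52),(-45,8),(45,8))])[:,0].round(1))
E
python3 chk.py
```

```text
{'time_s': 15.35, 'tcp_pos': [0.504, -0.3932, 0.15], 'tool_rot': [1.8243, 1.5692, 2.0782], 'force': [-1.1711, 0.1548, -0.3498], 'width': 0.0855}
pred centre [254.65783528 103.45395472]
48 [190, 187, 188, 188, 190, 189, 189, 189, 190, 190, 189, 189, 190, 194, 198, 198, 201, 212, 227, 234, 234, 232, 226, 222, 228, 231, 232, 231, 231, 231, 232, 231, 231, 231, 230, 231, 231, 231, 232, 231, 231, 232, 231, 230, 232, 230, 232, 231, 230, 230, 231, 231, 231, 232, 232, 232, 231, 232, 232, 231, 231, 232, 230, 231, 231, 231, 232, 232, 231, 231, 231, 231, 231, 230, 232, 231, 224, 211, 207, 207, 209, 221, 230, 231, 228, 217, 200, 183, 172, 171, 177, 182, 183, 183, 183, 180, 181, 184, 180, 178, 180, 182, 179, 178, 162, 125, 87, 78, 78, 78]
200 [74, 76, 76, 74, 78, 78, 98, 143, 171, 180, 184, 186, 184, 187, 189, 189, 188, 189, 188, 185, 192, 206, 221, 228, 229, 221, 199, 179, 195, 220, 229, 230, 231, 230, 231, 231, 231, 230, 231, 232, 230, 231, 232, 231, 232, 232, 231, 232, 231, 231, 231, 231, 232, 231, 230, 232, 231, 232, 232, 231, 232, 232, 231, 233, 232, 232, 231, 232, 231, 232, 233, 232, 232, 232, 232, 231, 233, 232, 231, 223, 195, 182, 201, 222, 229, 229, 224, 201, 189, 191, 194, 195, 206, 233, 241, 246, 246, 246, 246, 246, 247, 246, 236, 165, 113, 108, 109, 108, 107, 105]
pred v for [ 67.9  73.5  74.8 129.2 131.7 136.7 136.4  66.8 152.9]
pred u for [221.5 226.6 282.7 287.8 206.  303. ]
```

The overhead numbers show the bowl within 0.6 mm in x, but the rim is 2 mm towards +y and leans about 5°, so its +y edge still sits on the lip. I'll nudge it −y with shut fingers; the −y lip limits the travel.

carry_out(plan=[[0,40,0,0,-1],[0,80,0,0,-1],[0,120,0,0,-1],[0,120,0,0,-1],[0,120,0,0,-1]])

```text
time_s: 15.9
tcp_pos: [0.4744, -0.2765, 0.1505]
tool_rot: [1.024, 1.57, 1.281]
force: [1.0, -0.8, -0.5]
width: 0.0123
```

carry_out(plan=[[40,0,0,0,-1],[80,0,0,0,-1],[105,0,0,0,-1],[105,0,0,0,-1],[105,0,0,0,-1]])

```text
time_s: 16.4
tcp_pos: [0.4742, -0.2793, 0.0456]
tool_rot: [-2.656, 1.57, -2.404]
force: [0.2, 0.0, 0.5]
width: 0.0002
```

carry_out(plan=[[0,0,0,0,-1],[0,0,0,0,-1]])

```text
time_s: 16.6
tcp_pos: [0.4752, -0.279, 0.0468]
tool_rot: [-0.657, 1.568, -0.404]
force: [0.2, -0.7, -0.3]
width: -0.0002
```

Run:
```python
from h import *
print(st()); p=np.array(st()["tcp_pos"])*1000; q=p[:2]-[484.9,-320.2]; print("rel nest",q@[.9686,.2487],q@[-.2487,.9686])
```

```text
{'time_s': 16.6, 'tcp_pos': [0.4752, -0.279, 0.0468], 'tool_rot': [-0.6574, 1.5681, -0.4042], 'force': [0.1782, -0.6733, -0.2555], 'width': -0.0002}
rel nest 0.851020000000009 42.31870999999998
```

carry_out(plan=[[4,-1,0,0,-1],[4,-2,-1,0,-1],[4,-3,-1,0,-1],[4,-4,-1,0,-1],[4,-5,-1,0,-1]])

```text
time_s: 17.1
tcp_pos: [0.4744, -0.2834, 0.0413]
tool_rot: [1.884, 1.571, 2.137]
force: [-0.4, 1.5, 0.0]
width: -0.0002
```

carry_out(plan=[[0,0,0,0,-1],[0,-1,0,0,-1],[0,-1,0,0,-1],[0,-1,0,0,-1]])

```text
time_s: 17.5
tcp_pos: [0.4747, -0.2844, 0.0413]
tool_rot: [-0.964, 1.571, -0.711]
force: [-0.1, -0.9, 0.3]
width: 0.0
```

```bash
cat > rel.py <<'E'
from h import *
print(st()); p=np.array(st()["tcp_pos"])*1000; q=p[:2]-[484.9,-320.2]; print("rel nest",q@[.9686,.2487],q@[-.2487,.9686])
E
python3 rel.py
```

```text
{'time_s': 17.5, 'tcp_pos': [0.4747, -0.2844, 0.0413], 'tool_rot': [-0.9641, 1.5707, -0.7107], 'force': [-0.0695, -0.8814, 0.3353], 'width': 0.0}
rel nest -0.9762599999999857 37.21262000000001
```

carry_out(plan=[[0,-1,1,0,-1],[0,-2,1,0,-1],[0,-2,1,0,-1],[0,-2,1,0,-1]])

```text
time_s: 17.9
tcp_pos: [0.4763, -0.2861, 0.0413]
tool_rot: [-0.932, 1.571, -0.679]
force: [-0.4, 0.2, 0.6]
width: 0.0003
```

carry_out(plan=[[0,8,0,0,-1],[-40,8,0,0,-1],[-90,8,0,0,1],[-110,-30,0,0,1],[-110,-75,0,0,1]])

```text
time_s: 18.4
tcp_pos: [0.4977, -0.358, 0.1554]
tool_rot: [-0.441, 1.565, -0.184]
force: [0.8, -0.5, -0.4]
width: 0.0433
```

carry_out(plan=[[0,-35,0,0,1],[0,-35,0,0,1],[0,-35,0,0,1],[0,-35,0,0,1],[0,-35,0,0,1]])

```text
time_s: 18.9
tcp_pos: [0.5039, -0.3909, 0.1511]
tool_rot: [1.48, 1.57, 1.735]
force: [-0.7, 0.1, 1.0]
width: 0.0853
```

```bash
python3 chk.py
```

```text
{'time_s': 18.9, 'tcp_pos': [0.5039, -0.3909, 0.1511], 'tool_rot': [1.4798, 1.5696, 1.7346], 'force': [-0.6745, 0.0621, 0.9546], 'width': 0.0853}
pred centre [254.0369733  106.31575623]
51 [184, 183, 185, 184, 186, 182, 181, 182, 185, 184, 184, 184, 183, 187, 188, 189, 190, 187, 187, 183, 173, 184, 196, 220, 233, 233, 228, 219, 194, 192, 221, 231, 231, 231, 232, 231, 231, 231, 231, 232, 231, 230, 231, 231, 231, 231, 230, 231, 230, 232, 231, 231, 231, 230, 231, 231, 230, 232, 230, 230, 230, 229, 230, 230, 230, 231, 231, 231, 230, 231, 231, 231, 231, 230, 228, 230, 231, 230, 230, 231, 231, 228, 214, 194, 194, 217, 229, 230, 225, 213, 190, 179, 177, 178, 177, 175, 174, 174, 177, 174, 175, 174, 172, 155, 118, 88, 75, 76, 76, 76]
199 [71, 71, 73, 75, 75, 74, 80, 104, 141, 164, 176, 179, 177, 179, 181, 183, 183, 180, 181, 182, 182, 181, 181, 200, 220, 227, 228, 219, 192, 177, 203, 226, 229, 229, 229, 230, 230, 230, 231, 230, 230, 231, 231, 231, 230, 230, 230, 231, 230, 231, 229, 231, 230, 231, 231, 231, 231, 231, 230, 231, 231, 231, 230, 232, 232, 231, 230, 230, 231, 230, 231, 231, 231, 230, 231, 231, 230, 231, 231, 229, 220, 188, 178, 207, 225, 229, 227, 218, 194, 185, 185, 188, 183, 179, 179, 180, 197, 227, 238, 245, 246, 245, 232, 161, 109, 104, 101, 102, 102, 101]
pred v for [ 71.2  76.7  77.7 131.6 134.3 139.2 138.7  69.9 154.9]
pred u for [221.2 226.2 281.9 286.9 205.7 302.1]
```

The bowl is now seated flat (wall bands symmetric), 1.4 mm off in y and 0.5 mm in x. On to the ball.

carry_out(plan=[[0,32,26,0,1],[0,66,54,0,1],[0,102,84,0,1],[0,138,113,0,1],[0,174,142,0,1]])

```text
time_s: 19.45
tcp_pos: [0.5981, -0.1858, 0.1516]
tool_rot: [0.614, 1.57, 0.869]
force: [0.3, -1.2, -0.3]
width: 0.0851
```

carry_out(plan=[[0,35,28,0,1],[0,70,57,0,1],[0,105,86,0,1],[0,123,102,0,1],[0,123,102,0,1]])

```text
time_s: 19.95
tcp_pos: [0.6668, -0.0367, 0.1508]
tool_rot: [1.25, 1.568, 1.512]
force: [0.3, 0.1, 1.3]
width: 0.0852
```

carry_out(plan=[[40,0,0,0,1],[60,0,0,0,1],[60,0,0,0,1],[60,0,0,0,1],[60,0,0,0,1]])

```text
time_s: 20.45
tcp_pos: [0.6664, -0.0443, 0.093]
tool_rot: [-0.323, 1.568, -0.07]
force: [-0.4, 0.3, 0.9]
width: 0.0854
```

Run:
```python
from h import *
print(st()); go(666,-41.4,38,14.4); d=r.get_image("wrist")
g=cv2.cvtColor(d["image"],cv2.COLOR_BGR2GRAY); p=proj(d,[[.666,-.0414,.045]])[0]; print("pred",p)
h=cv2.cvtColor(d["image"],cv2.COLOR_BGR2HSV); m=((h[...,2]>195)&(h[...,1]<50)).astype(np.uint8)
for c in cv2.findContours(m,0,cv2.CHAIN_APPROX_NONE)[0]:
    if cv2.contourArea(c)>300: print(cv2.minEnclosingCircle(c),cv2.contourArea(c))
np.savez("wb.npz",**d)
```

```text
{'time_s': 20.45, 'tcp_pos': [0.6664, -0.0443, 0.093], 'tool_rot': [-0.3231, 1.5684, -0.07], 'force': [-0.4346, 0.2891, 0.8893], 'width': 0.0854}
shift [55.   2.9  0.2] turn 0.1 jaw now 14.5 p [666.4 -44.3  93. ] q7 0.52
pred [251.62423313 213.83623143]
((511.0, 334.5), 35.500099182128906) 910.5
((7.133333206176758, 305.0), 61.415767669677734) 2388.5
((254.5, 203.1666717529297), 36.253074645996094) 3177.5
```

carry_out(plan=[[20,3,0,0,1],[45,3,0,0,1],[54,3,0,0,1],[54,3,0,0,1],[54,3,0,0,1]])

```text
time_s: 21.0
tcp_pos: [0.6655, -0.0412, 0.0385]
tool_rot: [-0.367, 1.569, -0.114]
force: [-0.5, 0.1, 0.0]
width: 0.0852
```

Run:
```python
from h import *
print(st()); go(666,-41.4,38,14.4); d=r.get_image("wrist"); e=r.get_image("scene")["image"][190:260,160:240]
cv2.imwrite("pics/wb.png",np.hstack([cv2.resize(d["image"],(400,300)),cv2.resize(e,(343,300),interpolation=cv2.INTER_CUBIC)]))
```

```text
{'time_s': 21.0, 'tcp_pos': [0.6655, -0.0412, 0.0385], 'tool_rot': [-0.3668, 1.5694, -0.1136], 'force': [-0.4891, 0.1354, 0.002], 'width': 0.0852}
shift [ 0.5 -0.3  0.4] turn 0.1 jaw now 14.5 p [665.5 -41.2  38.5] q7 0.55
```

View pics/wb.png

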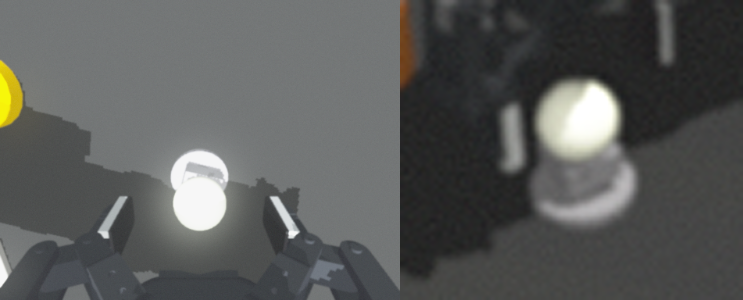

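The ball sits centred between the pads at (199,204) in the wrist half, and the jaws are clear of the post. Closing gently.

carry_out(plan=[[0,0,0,0,-0.6],[0,0,0,0,-0.6],[0,0,0,0,-0.6],[0,0,0,0,-0.6],[0,0,0,0,-0.6]], grip_force=25)

```text
time_s: 21.6
tcp_pos: [0.6659, -0.0407, 0.0379]
tool_rot: [-0.193, 1.569, 0.061]
force: [3.2, 0.7, 2.4]
width: 0.0345
```

carry_out(plan=[[0,0,0,0,-0.6],[0,0,0,0,-0.6],[-10,0,0,0,-0.6],[-40,0,0,0,-0.6],[-40,0,0,0,-0.6]])

```text
time_s: 22.1
tcp_pos: [0.6658, -0.0417, 0.0806]
tool_rot: [-0.401, 1.568, -0.148]
force: [0.3, -0.8, 0.2]
width: 0.0344
```

Run:
```python
from h import *
print(st()); go(485.2,-321.5,135,14.4)
```

```text
{'time_s': 22.1, 'tcp_pos': [0.6658, -0.0417, 0.0806], 'tool_rot': [-0.4009, 1.5678, -0.1481], 'force': [0.3434, -0.7518, 0.229], 'width': 0.0344}
shift [ -54.8 -225.8 -244.7] turn 0.1 jaw now 14.5 p [665.8 -41.7  80.6] q7 0.53
```

Run:
```python
from h import *
d=r.get_image("wrist"); h=cv2.cvtColor(d["image"],cv2.COLOR_BGR2HSV); m=((h[...,2]>215)&(h[...,1]<50)).astype(np.uint8)
for c in cv2.findContours(m,0,cv2.CHAIN_APPROX_NONE)[0]:
    if cv2.contourArea(c)>100: print(cv2.boundingRect(c),cv2.contourArea(c))
for z in (80,84,88,92): print(z,proj(d,[[.6658,-.0417,z/1000]]))
e=r.get_image("scene"); im=e["image"]; h=cv2.cvtColor(im,cv2.COLOR_BGR2HSV); m=((h[...,2]>170)&(h[...,1]<60)).astype(np.uint8); m[:180]=0;m[250:]=0;m[:,:165]=0;m[:,250:]=0
for c in cv2.findContours(m,0,cv2.CHAIN_APPROX_NONE)[0]:
    if cv2.contourArea(c)>15: print("sc",cv2.boundingRect(c),cv2.contourArea(c))
print(proj(e,[[.6658,-.0417,z/1000] for z in(45,80,84,87,90)]).round(1).tolist())
```

```text
(479, 323, 33, 58) 777.0
(0, 255, 53, 124) 3214.0
(223, 231, 62, 58) 2457.5
80 [[250.74935358 252.37917017]]
84 [[250.7066568  256.21166394]]
88 [[250.6619384  260.22863372]]
92 [[250.61505358 264.44353442]]
sc (200, 230, 14, 10) 23.0
sc (197, 193, 13, 17) 153.5
[[201.3, 216.1], [200.3, 202.4], [200.1, 200.8], [200.0, 199.6], [200.0, 198.3]]
```

carry_out(plan=[[-30,-10,-10,0,-0.6],[-55,-33,-36,0,-0.6],[-55,-58,-63,0,-0.6],[-55,-83,-90,0,-0.6],[-55,-108,-117,0,-0.6]])

```text
time_s: 22.7
tcp_pos: [0.5765, -0.1755, 0.1315]
tool_rot: [2.637, 1.568, 2.891]
force: [0.1, -1.4, -1.0]
width: 0.0342
```

carry_out(plan=[[0,-25,-27,0,-0.6],[0,-50,-54,0,-0.6],[0,-75,-81,0,-0.6],[0,-95,-103,0,-0.6],[0,-110,-120,0,-0.6]])

```text
time_s: 23.2
tcp_pos: [0.4872, -0.3128, 0.1314]
tool_rot: [2.627, 1.568, 2.878]
force: [-0.0, -0.6, -1.0]
width: 0.0341
```

carry_out(plan=[[0,-7,-7,0,-0.6],[10,-7,-7,0,-0.6],[20,-7,-7,0,-0.6],[25,-7,-7,0,-0.6],[25,-7,-7,0,-0.6]])

```text
time_s: 23.7
tcp_pos: [0.4851, -0.318, 0.1058]
tool_rot: [2.226, 1.568, 2.481]
force: [0.1, -0.6, -0.1]
width: 0.0344
```

Run:
```python
from h import *
print(st()); go(485.2,-321.5,54,14.4)
d=r.get_image("wrist"); h=cv2.cvtColor(d["image"],cv2.COLOR_BGR2HSV); m=((h[...,2]>215)&(h[...,1]<50)).astype(np.uint8)
for c in cv2.findContours(m,0,cv2.CHAIN_APPROX_NONE)[0]:
    if cv2.contourArea(c)>100: print(cv2.boundingRect(c),cv2.contourArea(c))
```

```text
{'time_s': 23.7, 'tcp_pos': [0.4851, -0.318, 0.1058], 'tool_rot': [2.2257, 1.5682, 2.4812], 'force': [0.0649, -0.6429, -0.1328], 'width': 0.0344}
shift [51.8 -3.5 -0.7] turn 0.2 jaw now 14.6 p [ 485.1 -318.   105.8] q7 1.04
(133, 364, 33, 20) 288.0
(218, 340, 46, 11) 240.0
(223, 231, 63, 64) 3122.0
(205, 223, 12, 21) 100.5
(219, 184, 72, 55) 2513.0
(281, 91, 31, 65) 939.5
(221, 0, 97, 79) 5024.5
```

carry_out(plan=[[8,-3,0,0,-0.6],[20,-3,-1,0,-0.6],[32,-3,-1,0,-0.6],[38,-3,-1,0,-0.6],[38,-3,-1,0,-0.6]])

```text
time_s: 24.25
tcp_pos: [0.484, -0.3225, 0.0679]
tool_rot: [2.392, 1.568, 2.646]
force: [-0.1, -0.8, 0.0]
width: 0.0342
```

carry_out(plan=[[3,0,0,0,-0.6],[6,0,0,0,-0.6],[9,0,0,0,-0.6],[11,0,0,0,-0.6],[11,0,0,0,-0.6]])

```text
time_s: 24.75
tcp_pos: [0.4847, -0.3229, 0.0581]
tool_rot: [2.058, 1.57, 2.311]
force: [-0.1, 0.5, -1.6]
width: 0.0342
```

Run:
```python
from h import *
print(st()); go(485.2,-321.5,53,14.4)
```

```text
{'time_s': 24.75, 'tcp_pos': [0.4847, -0.3229, 0.0581], 'tool_rot': [2.0578, 1.5705, 2.3113], 'force': [-0.0601, 0.5058, -1.5788], 'width': 0.0342}
shift [5.1 1.2 0.9] turn 0.1 jaw now 14.5 p [ 484.7 -322.9   58.1] q7 1.08
```

carry_out(plan=[[2,1,1,0,-0.6],[4,1,1,0,-0.6],[4,1,1,0,-0.6],[4,1,1,0,-0.6]])

```text
time_s: 25.15
tcp_pos: [0.4854, -0.3218, 0.0543]
tool_rot: [2.346, 1.571, 2.599]
force: [0.1, 0.4, -0.2]
width: 0.0344
```

Run:
```python
from h import *
print(st()); go(485.2,-321.5,53,14.4)
```

```text
{'time_s': 25.15, 'tcp_pos': [0.4854, -0.3218, 0.0543], 'tool_rot': [2.3457, 1.5707, 2.5992], 'force': [0.0997, 0.3995, -0.1876], 'width': 0.0344}
shift [ 1.3  0.4 -0.2] turn 0.1 jaw now 14.5 p [ 485.4 -321.8   54.3] q7 1.08
```

Centred over the bowl with no contact. Releasing here, then rising and checking from above.

carry_out(plan=[[0,0,0,0,-0.05],[0,0,0,0,0.2],[0,0,0,0,0.5],[0,0,0,0,0.6],[0,0,0,0,0.6]])

```text
time_s: 25.65
tcp_pos: [0.4855, -0.3218, 0.0544]
tool_rot: [-0.33, 1.571, -0.077]
force: [-0.2, -0.1, -0.2]
width: 0.0683
```

carry_out(plan=[[-20,0,0,0,0.6],[-60,0,0,0,1],[-95,0,0,0,1],[-95,-40,0,0,1],[-95,-75,0,0,1]])

```text
time_s: 26.15
tcp_pos: [0.5058, -0.395, 0.1512]
tool_rot: [-0.564, 1.568, -0.308]
force: [-0.0, -0.1, -0.3]
width: 0.0854
```

carry_out(plan=[[0,0,0,0,1],[0,0,0,0,1],[0,0,0,0,1]])

```text
time_s: 26.45
tcp_pos: [0.5042, -0.3933, 0.1489]
tool_rot: [1.784, 1.569, 2.038]
force: [0.5, 1.0, -0.0]
width: 0.0854
```

```bash
python3 chk.py; python3 -c "
from h import *
go(484,115,230,-28.7)"
```

```text
{'time_s': 26.45, 'tcp_pos': [0.5042, -0.3933, 0.1489], 'tool_rot': [1.7841, 1.5694, 2.0382], 'force': [0.4876, 1.0242, -0.0352], 'width': 0.0854}
pred centre [254.56017639 103.20437944]
48 [204, 203, 201, 204, 203, 204, 204, 203, 204, 204, 204, 205, 204, 211, 213, 212, 209, 212, 208, 197, 191, 205, 225, 240, 242, 241, 237, 223, 201, 221, 238, 241, 242, 241, 240, 231, 229, 232, 234, 235, 238, 238, 239, 239, 240, 241, 241, 241, 242, 242, 243, 243, 243, 243, 243, 243, 243, 242, 242, 241, 241, 241, 240, 239, 238, 238, 235, 236, 234, 233, 232, 231, 231, 227, 225, 221, 218, 217, 210, 201, 195, 200, 217, 219, 214, 226, 237, 242, 240, 235, 219, 203, 198, 199, 197, 197, 194, 195, 197, 194, 193, 194, 193, 192, 174, 130, 97, 85, 85, 80]
200 [83, 82, 82, 82, 83, 88, 113, 158, 186, 195, 198, 198, 197, 203, 203, 203, 202, 202, 202, 202, 201, 201, 213, 230, 239, 239, 235, 215, 195, 217, 230, 225, 217, 218, 223, 226, 230, 231, 233, 235, 236, 237, 237, 237, 239, 240, 240, 241, 241, 242, 242, 243, 243, 243, 243, 243, 243, 242, 241, 242, 241, 241, 240, 239, 239, 238, 237, 236, 235, 234, 232, 230, 229, 226, 221, 218, 224, 237, 241, 240, 231, 203, 198, 228, 239, 241, 239, 229, 214, 203, 206, 206, 204, 199, 200, 201, 218, 242, 246, 247, 247, 247, 242, 178, 123, 114, 116, 117, 116, 117]
pred v for [ 67.5  73.1  74.4 129.1 131.6 136.6 136.3  66.4 152.9]
pred u for [221.3 226.4 282.7 287.8 205.7 303.1]
shift [-80.4 497.  108.2] turn 43.3 jaw now 14.6 p [ 504.3 -393.2  149. ] q7 1.1
```

The ball is in the bowl: shaded disc centred near (253.5,106), rim centre (254,104), with the bowl still flat and 1.2 mm off. Next, the cover.

carry_out(plan=[[-10,40,18,8,1],[-20,85,37,17,1],[-30,130,56,26,1],[-40,175,75,35,1],[-40,220,43,43,1]])

```text
time_s: 27.0
tcp_pos: [0.5, -0.1689, 0.1901]
tool_rot: [0.527, 1.566, 0.046]
force: [0.6, 0.4, 0.9]
width: 0.0856
```

carry_out(plan=[[0,40,-25,0,1],[0,80,-50,0,1],[0,120,-75,0,1],[0,160,-100,0,1],[0,200,-125,0,1]])

```text
time_s: 27.5
tcp_pos: [0.4762, 0.0634, 0.1895]
tool_rot: [1.959, 1.57, 1.478]
force: [1.1, -0.2, -1.2]
width: 0.0852
```

carry_out(plan=[[0,30,-20,0,1],[0,41,-26,0,1],[0,41,-26,0,1],[0,41,-26,0,1],[0,41,-26,0,1]])

```text
time_s: 28.0
tcp_pos: [0.4734, 0.1073, 0.1894]
tool_rot: [-0.591, 1.571, -1.077]
force: [0.3, 0.2, -0.6]
width: 0.0856
```

Run:
```python
from h import *
print(st()); go(473.8,115.3,100,-28.7)
d=r.get_image("wrist"); np.savez("wc.npz",**d); h=cv2.cvtColor(d["image"],cv2.COLOR_BGR2HSV)
R=Ro.from_euler("xyz",r.state()["tool_rot"]).as_matrix(); tz=R[:2,2]
m=((h[...,1]<60)&(h[...,2]>120)).astype(np.uint8)
for c in cv2.findContours(m,0,cv2.CHAIN_APPROX_NONE)[0]:
    if cv2.contourArea(c)>300:
        q=cv2.minAreaRect(np.float32(ground(d,c.reshape(-1,2),.006)[:,:2]*1000)); print(cv2.boundingRect(c),np.round(np.array(q[0])-2.7*tz,1),np.round(q[1],1),round(q[2],1))
cx=np.array([473.8,115.3,0])
a=np.radians(61.3); X=np.array([np.cos(a),np.sin(a),0]); Y=np.array([np.sin(a),-np.cos(a),0])
print(proj(d,[(cx+i*X+j*Y+2.7*np.r_[tz,0]+[0,0,6])/1000 for i,j in((45,30),(45,-30),(-45,-30),(-45,30))]).round(1).tolist())
cv2.imwrite("pics/wc.png",d["image"])
```

```text
{'time_s': 28.0, 'tcp_pos': [0.4734, 0.1073, 0.1894], 'tool_rot': [-0.5911, 1.5705, -1.0767], 'force': [0.3155, 0.2132, -0.6016], 'width': 0.0856}
shift [89.4  7.3 -3.4] turn 0.9 jaw now -27.8 p [473.4 107.3 189.4] q7 -0.56
(298, 315, 56, 49) [ 452.3 -169.2] [82.6 60.2] 14.3
(347, 252, 36, 53) [535.2 -88.5] [94.1 20.6] 88.6
(125, 251, 38, 54) [275.8  49.6] [95.4 20.2] 34.9
(172, 232, 83, 80) [358.4  14.3] [122.7 100.6] 49.5
(432, 183, 49, 44) [667.9 -43.5] [51.5 60.1] 0.6
(220, 121, 62, 80) [473.6 118.1] [91.2 70.1] 62.1
(188, 0, 64, 24) [517.9 265.4] [20.3 61.2] 61.8
[[280.0, 124.2], [224.7, 123.4], [226.0, 201.1], [276.7, 201.8]]
```

View pics/wc.png

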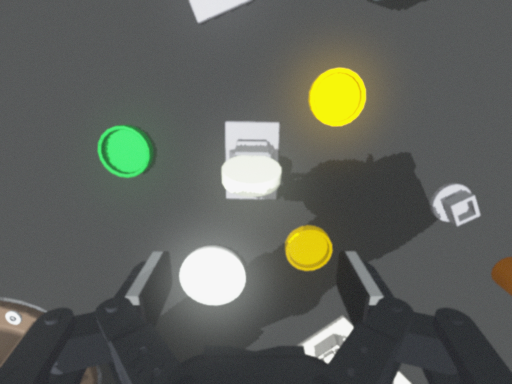

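The cover foot is at u 225–280, v 122–199, within 2 px of the prediction, and the cover disc is centred at (251,175). Descending.

carry_out(plan=[[20,9,-3,0.9,1],[65,9,-3,0.9,1],[110,9,-3,0.9,1],[140,9,-3,0.9,1],[148,9,-3,0.9,1]])

```text
time_s: 28.55
tcp_pos: [0.4732, 0.1165, 0.0388]
tool_rot: [-2.136, 1.566, -2.637]
force: [-0.2, -0.3, 0.3]
width: 0.0853
```

carry_out(plan=[[0,0,0,0,1],[0,0,0,0,1],[0,0,0,0,1]])

```text
time_s: 28.85
tcp_pos: [0.4761, 0.1186, 0.0429]
tool_rot: [0.938, 1.568, 0.439]
force: [0.6, 0.2, 0.6]
width: 0.0852
```

Run:
```python
from h import *
print(st()); go(474.5,116.6,31.5,-28.7)
```

```text
{'time_s': 28.85, 'tcp_pos': [0.4761, 0.1186, 0.0429], 'tool_rot': [0.9378, 1.5679, 0.4386], 'force': [0.5764, 0.1985, 0.6051], 'width': 0.0852}
shift [11.4 -2.6 -0.4] turn 0.1 jaw now -28.6 p [476.1 118.6  42.9] q7 -0.39
```

carry_out(plan=[[6,-3,0,0,1],[11,-3,0,0,1],[11,-3,0,0,1],[11,-3,0,0,1],[11,-3,0,0,-0.4]], grip_force=25)

```text
time_s: 29.35
tcp_pos: [0.4735, 0.1159, 0.0303]
tool_rot: [1.097, 1.571, 0.598]
force: [0.1, 0.1, -0.1]
width: 0.0735
```

carry_out(plan=[[0,0,0,0,-0.4],[0,0,0,0,-0.4],[0,0,0,0,-0.4],[0,0,0,0,-0.4],[0,0,0,0,-0.4]])

```text
time_s: 29.85
tcp_pos: [0.4748, 0.1153, 0.0309]
tool_rot: [0.42, 1.568, -0.079]
force: [1.9, -3.1, 5.7]
width: 0.0576
```

Run:
```python
from h import *
print(st()); go(474.5,116.6,31.5,-28.7)
```

```text
{'time_s': 29.85, 'tcp_pos': [0.4748, 0.1153, 0.0309], 'tool_rot': [0.4203, 1.5683, -0.0793], 'force': [1.8754, -3.0515, 5.6704], 'width': 0.0576}
shift [-0.6  1.  -0.9] turn 0.1 jaw now -28.6 p [474.8 115.3  30.9] q7 -0.37
```

Gripped at 57.6 mm (58 expected). Lifting along the lean, then pivoting on the back plate.

carry_out(plan=[[-7,-2,0,0,-0.4],[-14,-4,0,0,-0.4],[-22,-6,0,0,-0.4],[-22,-6,0,0,-0.4],[-22,-6,0,0,-0.4]])

```text
time_s: 30.35
tcp_pos: [0.4705, 0.1107, 0.0526]
tool_rot: [1.355, 1.57, 0.857]
force: [0.8, -0.0, -1.2]
width: 0.0579
```

carry_out(plan=[[0,-3,0,0,-0.4],[0,-6,0,0,-0.4],[1,-9,0,0,-0.4],[2,-12,0,0,-0.4],[4,-14,0,0,-0.4]])

```text
time_s: 30.85
tcp_pos: [0.4642, 0.0983, 0.0484]
tool_rot: [1.034, 1.57, 0.535]
force: [0.9, 1.2, 4.7]
width: 0.0575
```

carry_out(plan=[[1,-1,0,0,-0.4],[3,-3,0,0,-0.4],[5,-5,0,0,-0.4],[6,-7,0,0,-0.4],[6,-7,0,0,-0.4]])

```text
time_s: 31.35
tcp_pos: [0.4604, 0.0918, 0.0422]
tool_rot: [-1.577, 1.571, -2.076]
force: [1.5, 1.6, 3.8]
width: 0.0576
```

```bash
cat > cov.py <<'E'
from h import *
print(st()); d=r.get_image("wrist"); np.savez("wcov.npz",**d)
g=cv2.GaussianBlur(cv2.cvtColor(d["image"],cv2.COLOR_BGR2GRAY),(3,3),0); print([f"{v}:{x}" for v,x in zip(range(150,345,3),g[150:345:3,253])])
s=r.state();R=Ro.from_euler("xyz",s["tool_rot"]).as_matrix();p=np.array(s["tcp_pos"])*1000
for ph in(0,20,40,60,75):
    q=np.radians(ph); y=R[:,1]
    P=[p+y*(t*-1*np.cos(q)+0)+np.array([0,0,0]) for t in()]
    f=lambda t,a:(p+y*(-t*np.cos(q)+(a-7)*np.sin(q))+np.array([0,0,21+t*np.sin(q)+(a-7)*np.cos(q)]))/1000  # t toward stand +x (-tool y)
    print(ph,proj(d,[f(29,14),f(-29,14),f(-29,0),f(29,0)])[:,1].round(1))
E
python3 cov.py
```

```text
{'time_s': 31.35, 'tcp_pos': [0.4604, 0.0918, 0.0422], 'tool_rot': [-1.5772, 1.5705, -2.0765], 'force': [1.5218, 1.6263, 3.7857], 'width': 0.0576}
['150:154', '153:157', '156:115', '159:105', '162:104', '165:105', '168:108', '171:143', '174:146', '177:153', '180:156', '183:156', '186:137', '189:108', '192:108', '195:109', '198:109', '201:111', '204:101', '207:97', '210:98', '213:99', '216:102', '219:119', '222:183', '225:244', '228:244', '231:245', '234:245', '237:245', '240:245', '243:245', '246:245', '249:245', '252:245', '255:245', '258:216', '261:183', '264:183', '267:182', '270:181', '273:181', '276:180', '279:180', '282:179', '285:178', '288:178', '291:177', '294:176', '297:176', '300:175', '303:175', '306:174', '309:174', '312:174', '315:173', '318:174', '321:174', '324:174', '327:173', '330:173', '333:172', '336:172', '339:173', '342:171']
0 [335.1 230.1 216.9 315.1]
20 [344.1 218.8 216.9 330.5]
40 [345.4 216.1 223.4 341.6]
60 [337.2 220.4 234.9 346. ]
75 [324.5 227.4 245.8 343.4]
```

Run:
```python
from h import *
d=dict(np.load("wcov.npz")); g=cv2.GaussianBlur(cv2.cvtColor(d["image"],cv2.COLOR_BGR2GRAY),(3,3),0)
print([f"{v}:{x}" for v,x in zip(range(320,384,2),g[320:384:2,253])])
print("219-227",g[215:230,253].tolist())
h=cv2.cvtColor(d["image"],cv2.COLOR_BGR2HSV)
m=((g>150)&(h[...,1]<60)).astype(np.uint8); n,l=cv2.connectedComponents(m); k=l[280,253]
for v in range(218,384,6):
    x=np.where(l[v]==k)[0]; print(v,(x.min(),x.max()) if len(x) else None,end="; ")
```

```text
['320:174', '322:174', '324:174', '326:173', '328:173', '330:173', '332:173', '334:172', '336:172', '338:172', '340:172', '342:171', '344:168', '346:127', '348:67', '350:57', '352:54', '354:53', '356:51', '358:50', '360:49', '362:49', '364:48', '366:47', '368:45', '370:46', '372:45', '374:43', '376:43', '378:42', '380:40', '382:41']
219-227 [101, 102, 105, 112, 119, 126, 144, 183, 223, 241, 244, 245, 245, 244, 245]
218 None; 224 (np.int64(235), np.int64(272)); 230 (np.int64(220), np.int64(286)); 236 (np.int64(213), np.int64(292)); 242 (np.int64(206), np.int64(300)); 248 (np.int64(202), np.int64(304)); 254 (np.int64(198), np.int64(308)); 260 (np.int64(194), np.int64(311)); 266 (np.int64(193), np.int64(313)); 272 (np.int64(193), np.int64(314)); 278 (np.int64(192), np.int64(316)); 284 (np.int64(191), np.int64(315)); 290 (np.int64(192), np.int64(315)); 296 (np.int64(193), np.int64(314)); 302 (np.int64(194), np.int64(313)); 308 (np.int64(197), np.int64(310)); 314 (np.int64(200), np.int64(307)); 320 (np.int64(202), np.int64(303)); 326 (np.int64(189), np.int64(298)); 332 (np.int64(190), np.int64(292)); 338 (np.int64(192), np.int64(281)); 344 (np.int64(194), np.int64(262)); 350 (np.int64(196), np.int64(203)); 356 None; 362 None; 368 None; 374 None; 380 None;
```

carry_out(plan=[[1,-2,0,0,-0.4],[3,-4,0,0,-0.4],[5,-6,0,0,-0.4],[7,-7,0,0,-0.4],[8,-8,0,0,-0.4]])

```text
time_s: 31.9
tcp_pos: [0.4563, 0.0848, 0.034]
tool_rot: [-2.304, 1.57, -2.803]
force: [0.7, 1.1, 2.9]
width: 0.0577
```

```bash
cat > cov2.py <<'E'
from h import *
print(st()); d=r.get_image("wrist"); np.savez("wcov.npz",**d)
g=cv2.GaussianBlur(cv2.cvtColor(d["image"],cv2.COLOR_BGR2GRAY),(3,3),0); h=cv2.cvtColor(d["image"],cv2.COLOR_BGR2HSV)
print([f"{v}:{x}" for v,x in zip(range(206,276,2),g[206:276:2,253])],[f"{v}:{x}" for v,x in zip(range(310,356,2),g[310:356:2,253])])
m=((g>150)&(h[...,1]<60)).astype(np.uint8); n,l=cv2.connectedComponents(m); k=l[280,253]
print([(v,int(x.min()),int(x.max())) for v in range(212,350,8) for x in [np.where(l[v]==k)[0]] if len(x)])
E
python3 cov2.py
```

```text
{'time_s': 31.9, 'tcp_pos': [0.4563, 0.0848, 0.034], 'tool_rot': [-2.3036, 1.5701, -2.8027], 'force': [0.6963, 1.0979, 2.9466], 'width': 0.0577}
['206:107', '208:107', '210:108', '212:109', '214:109', '216:109', '218:109', '220:120', '222:145', '224:153', '226:154', '228:156', '230:157', '232:157', '234:162', '236:203', '238:241', '240:243', '242:243', '244:243', '246:243', '248:243', '250:244', '252:243', '254:244', '256:244', '258:243', '260:244', '262:238', '264:198', '266:174', '268:173', '270:173', '272:173', '274:173'] ['310:169', '312:169', '314:168', '316:168', '318:167', '320:167', '322:167', '324:167', '326:168', '328:167', '330:167', '332:166', '334:166', '336:128', '338:67', '340:60', '342:59', '344:57', '346:57', '348:57', '350:56', '352:51', '354:50']
[(228, 223, 261), (236, 213, 272), (244, 205, 288), (252, 200, 300), (260, 197, 307), (268, 194, 312), (276, 193, 314), (284, 192, 316), (292, 192, 315), (300, 194, 313), (308, 198, 308), (316, 204, 302), (324, 189, 292), (332, 190, 274), (340, 193, 234), (348, 196, 203)]
```

Run:
```python
from h import *
d=dict(np.load("wcov.npz")); s=r.state();R=Ro.from_euler("xyz",s["tool_rot"]).as_matrix();p=np.array(s["tcp_pos"])*1000; p[2]=0
print(fitbowl(d,p,R[:,1],[(29,18,235.5),(-29,18,336.5),(29,4,220.5)]),s["tcp_pos"])
```

```text
(np.float64(-0.9812874065832379), np.float64(55.684502484101564), np.float64(2.5383576472320306), array([ 0.00000000e+00, -5.68434189e-14,  5.68434189e-14])) [0.45613893 0.08461582 0.03392599]
```

The cover is now nearly flat in the grip: the fit gives 2.5° tilt, its middle 1 mm from the TCP and 21.7 mm above it. Carrying it to the large nest.

carry_out(plan=[[-40,0,0,0,-0.4],[-75,0,0,-4,-0.4],[-75,-35,18,-11,-0.4],[-75,-75,40,-18,-0.4],[-75,-115,61,-25,-0.4]])

```text
time_s: 32.45
tcp_pos: [0.4543, -0.046, 0.1091]
tool_rot: [-2.891, 1.57, -2.946]
force: [1.2, -0.5, -0.2]
width: 0.0574
```

carry_out(plan=[[0,-40,2,-6,-0.4],[0,-80,4,-12,-0.4],[0,-120,6,-18,-0.4],[0,-147,7,-18,-0.4],[0,-147,7,-18,-0.4]])

```text
time_s: 32.95
tcp_pos: [0.4512, -0.1969, 0.109]
tool_rot: [-2.408, 1.568, -2.163]
force: [0.0, 0.2, -1.1]
width: 0.0575
```

carry_out(plan=[[0,0,0,0,-0.4],[0,0,0,0,-0.4],[0,0,0,0,-0.4]])

```text
time_s: 33.25
tcp_pos: [0.4529, -0.1908, 0.109]
tool_rot: [2.229, 1.57, 2.483]
force: [0.1, -0.5, -1.0]
width: 0.0576
```

Run:
```python
from h import *
print(st()); go(452.3,-193.2,25,14.4)
```

```text
{'time_s': 33.25, 'tcp_pos': [0.4529, -0.1908, 0.109], 'tool_rot': [2.2291, 1.5697, 2.4827], 'force': [0.0845, -0.5282, -0.9734], 'width': 0.0576}
shift [84.  -2.2 -1.1] turn 0.1 jaw now 14.5 p [ 452.9 -190.8  109. ] q7 0.81
```

carry_out(plan=[[20,-2,-1,0,-0.4],[50,-2,-1,0,-0.4],[75,-2,-1,0,-0.4],[80,-2,-1,0,-0.4],[80,-2,-1,0,-0.4]])

```text
time_s: 33.75
tcp_pos: [0.4522, -0.1937, 0.0289]
tool_rot: [2.571, 1.569, 2.823]
force: [-0.0, -0.4, 0.1]
width: 0.0575
```

carry_out(plan=[[0,0,0,0,-0.4],[0,0,0,0,-0.4],[0,0,0,0,-0.4]])

```text
time_s: 34.05
tcp_pos: [0.4533, -0.1945, 0.0302]
tool_rot: [-0.418, 1.569, -0.166]
force: [0.4, -0.2, -0.3]
width: 0.0578
```

```bash
python3 - <<'E'
from h import *
print(st()); go(452.3,-193.2,17,14.4)
E
python3 cov2.py
python3 - <<'E'
from h import *
d=dict(np.load("wcov.npz")); yv=np.array([-.2487,.9686,0]); n=np.array([468.7,-257.2,0])+65*yv
print(proj(d,[(n+yv*k+[0,0,36])/1000 for k in(31,34,37)])[:,1], proj(d,[(n+yv*48+[0,0,8])/1000])[:,1])
g=cv2.cvtColor(d["image"],cv2.COLOR_BGR2GRAY); print([f"{v}:{x}" for v,x in zip(range(100,230,2),g[100:230:2,253])])
E
```

```text
{'time_s': 34.05, 'tcp_pos': [0.4533, -0.1945, 0.0302], 'tool_rot': [-0.4177, 1.5691, -0.1659], 'force': [0.4029, -0.2063, -0.293], 'width': 0.0578}
shift [13.2  1.5 -0.6] turn 0.0 jaw now 14.4 p [ 453.3 -194.5   30.2] q7 0.9
{'time_s': 34.05, 'tcp_pos': [0.4533, -0.1945, 0.0302], 'tool_rot': [-0.4177, 1.5691, -0.1659], 'force': [0.4029, -0.2063, -0.293], 'width': 0.0578}
['206:178', '208:179', '210:178', '212:178', '214:178', '216:178', '218:179', '220:183', '222:185', '224:186', '226:187', '228:188', '230:199', '232:226', '234:231', '236:231', '238:231', '240:231', '242:231', '244:231', '246:231', '248:231', '250:231', '252:232', '254:231', '256:231', '258:231', '260:231', '262:231', '264:231', '266:232', '268:232', '270:232', '272:232', '274:232'] ['310:232', '312:232', '314:231', '316:231', '318:231', '320:232', '322:232', '324:231', '326:231', '328:231', '330:231', '332:230', '334:231', '336:231', '338:224', '340:193', '342:181', '344:180', '346:179', '348:178', '350:145', '352:86', '354:70']
[(212, 183, 326), (220, 183, 325), (228, 184, 324), (236, 185, 324), (244, 200, 307), (
[... 262 characters left out ...]
157.83554336]
['100:89', '102:92', '104:87', '106:90', '108:88', '110:88', '112:87', '114:89', '116:90', '118:89', '120:89', '122:86', '124:90', '126:91', '128:90', '130:88', '132:94', '134:82', '136:80', '138:74', '140:68', '142:69', '144:71', '146:67', '148:68', '150:72', '152:71', '154:75', '156:87', '158:140', '160:169', '162:175', '164:176', '166:178', '168:178', '170:176', '172:177', '174:177', '176:177', '178:153', '180:139', '182:141', '184:142', '186:138', '188:144', '190:164', '192:153', '194:142', '196:166', '198:177', '200:179', '202:176', '204:177', '206:177', '208:180', '210:177', '212:178', '214:176', '216:178', '218:179', '220:182', '222:186', '224:186', '226:187', '228:187']
```

Run:
```python
from h import *
d=dict(np.load("wcov.npz")); yv=np.array([-.2487,.9686,0]); n=np.array([468.7,-257.2,0])+65*yv
for o in(218,219,220): print(fitbowl(d,n,yv,[(29,18,231),(-29,18,339.5),(29,4,o)])[:3])
```

```text
(np.float64(-0.8390981951008666), np.float64(54.38393371237176), np.float64(-1.1045723531541907))
(np.float64(-2.4054746016241446), np.float64(52.31573570164042), np.float64(-2.591922412635882))
(np.float64(-3.984447738979666), np.float64(50.23528157682034), np.float64(-4.150449627135863))
```

carry_out(plan=[[3,2,-1,0,-0.4],[6,2,-1,0,-0.4],[9,2,-1,0,-0.4],[11,2,-1,0,-0.4],[12,2,-1,0,-0.4]])

```text
time_s: 34.6
tcp_pos: [0.451, -0.1928, 0.017]
tool_rot: [2.808, 1.57, 3.06]
force: [-0.5, 0.2, 0.9]
width: 0.0576
```

carry_out(plan=[[0,0,0,0,-0.4],[1,0,0,0,-0.4],[2,0,0,0,-0.4],[2,0,0,0,-0.4]])

```text
time_s: 35.0
tcp_pos: [0.4511, -0.193, 0.0154]
tool_rot: [-1.089, 1.57, -0.838]
force: [-1.2, -0.2, 2.8]
width: 0.0573
```

Run:
```python
from h import *
print(st()); go(452.5,-194.2,17,14.4)
```

```text
{'time_s': 35.0, 'tcp_pos': [0.4511, -0.193, 0.0154], 'tool_rot': [-1.0894, 1.5705, -0.8379], 'force': [-1.2268, -0.2041, 2.8106], 'width': 0.0573}
shift [-1.6 -1.5  1. ] turn 0.0 jaw now 14.4 p [ 451.1 -193.    15.4] q7 0.91
```

carry_out(plan=[[1,0,1,0,-0.4],[2,0,1,0,-0.4],[2,0,1,0,-0.4],[0,0,1,0,-0.4],[0,0,1,0,0.3]])

```text
time_s: 35.5
tcp_pos: [0.4524, -0.1923, 0.0154]
tool_rot: [-0.285, 1.57, -0.034]
force: [-0.4, -0.7, 0.3]
width: 0.0574
```

carry_out(plan=[[0,0,0,0,1],[0,0,0,0,1],[-40,0,0,0,1],[-90,0,0,0,1],[-135,0,0,0,1]])

```text
time_s: 36.0
tcp_pos: [0.4516, -0.1924, 0.1517]
tool_rot: [3.006, 1.57, -3.026]
force: [1.9, 0.7, 0.4]
width: 0.0853
```

carry_out(plan=[[0,-40,0,0,1],[0,-75,0,0,1],[0,-75,0,0,1],[0,-75,0,0,1],[0,-75,0,0,1]])

```text
time_s: 36.5
tcp_pos: [0.4704, -0.264, 0.1497]
tool_rot: [2.114, 1.569, 2.367]
force: [-0.8, -0.7, 0.6]
width: 0.0855
```

```bash
cat > chk2.py <<'E'
from h import *
print(st()); d=r.get_image("wrist"); np.savez("w11.npz",**d); g=cv2.cvtColor(d["image"],cv2.COLOR_BGR2GRAY)
xv=np.array([.9686,.2487,0]);yv=np.array([-.2487,.9686,0]); n=np.array([468.7,-257.2,0])+65*yv
c=proj(d,[(n+2.7*xv+[0,0,44])/1000])[0]; u,v=int(round(c[0])),int(round(c[1])); v0=max(0,v-66)
print([f"{a}:{b}" for a,b in zip(range(v0,v+60),g[v0:v+60,u]) if abs(a-v)>25]); print([f"{a}:{b}" for a,b in zip(range(u-55,u+55),g[v,u-55:u+55]) if abs(a-u)>25])
print("pred v",proj(d,[(n+yv*t+[0,0,z])/1000 for t,z in((29,44),(-29,44),(29,30),(-29,30),(31,36),(-31,36),(48,8))])[:,1].round(1))
print("pred u",proj(d,[(n+xv*(t+2.7)+[0,0,z])/1000 for t,z in((-29,44),(29,44),(-45,8),(45,8))])[:,0].round(1))
E
python3 chk2.py
```

```text
{'time_s': 36.5, 'tcp_pos': [0.4704, -0.264, 0.1497], 'tool_rot': [2.1142, 1.5692, 2.3665], 'force': [-0.7917, -0.6789, 0.6236], 'width': 0.0855}
['42:117', '43:120', '44:122', '45:121', '46:123', '47:126', '48:125', '49:130', '50:161', '51:230', '52:246', '53:247', '54:247', '55:247', '56:247', '57:247', '58:247', '59:247', '60:247', '61:247', '62:247', '63:247', '64:247', '65:247', '66:247', '67:247', '68:247', '69:247', '70:247', '71:247', '72:247', '73:247', '74:247', '75:247', '76:247', '77:247', '78:247', '79:247', '80:244', '81:239', '82:239', '134:247', '135:247', '136:247', '137:245', '138:244', '139:241', '140:234', '141:222', '142:209', '143:198', '144:187', '145:192', '146:200', '147:205', '148:201', '149:201', '150:203', '151:201', '152:202', '153:201', '154:201', '155:201', '156:200', '157:201', '158:199', '159:199', '160:198', '161:197', '162:198', '163:196', '164:197', '165:197', '166:196', '167:195']
['200:85', '201:87', '202:84', '203:85', '204:86', '205:89', '206:96', '207:119', '208:155', '209:185', '210:193', '211:196', '212:197', '213:196', '214:197', '215:197', '216:193', '217:194', '218:199', '219:213', '220:227', '221:232', '222:233', '223:234', '224:233', '225:233', '226:233', '227:234', '228:234', '229:235', '281:247', '282:247', '283:247', '284:247', '285:247', '286:247', '287:247', '288:247', '289:247', '290:245', '291:243', '292:247', '293:247', '294:247', '295:247', '296:247', '297:247', '298:247', '299:247', '300:247', '301:247', '302:240', '303:191', '304:151', '305:146', '306:144', '307:143', '308:140', '309:143']
pred v [ 69.4 143.2  70.6 140.6  67.5 143.9  49.4]
pred u [219.5 290.7 206.6 303.3]
```

Overhead: the cover's crown edge is 1.2–2 mm towards +y and 0.5 mm in x. The +y edge is overexposed, so I can't rule out that it rides on the lip. A gentle −y nudge, as for the bowl, will make sure.

carry_out(plan=[[0,40,0,0,-1],[0,80,0,0,-1],[0,119,0,0,-1],[0,119,0,0,-1],[0,119,0,0,-1]])

```text
time_s: 37.05
tcp_pos: [0.4411, -0.1482, 0.1503]
tool_rot: [1.155, 1.57, 1.41]
force: [0.4, -0.8, 0.3]
width: 0.0126
```

carry_out(plan=[[35,0,0,0,-1],[70,0,0,0,-1],[100,0,0,0,-1],[105,0,0,0,-1],[105,0,0,0,-1]])

```text
time_s: 37.55
tcp_pos: [0.4407, -0.1507, 0.045]
tool_rot: [3.019, 1.569, -3.014]
force: [0.5, -0.1, 1.3]
width: 0.0
```

carry_out(plan=[[0,0,0,0,-1],[0,0,0,0,-1],[0,0,0,0,-1]])

```text
time_s: 37.85
tcp_pos: [0.442, -0.15, 0.0464]
tool_rot: [-0.328, 1.569, -0.076]
force: [0.2, -0.6, -0.3]
width: 0.0003
```

```bash
sed 's/484.9,-320.2/452.5,-194.2/' rel.py > rel2.py; python3 rel2.py
```

```text
{'time_s': 37.85, 'tcp_pos': [0.442, -0.15, 0.0464], 'tool_rot': [-0.3283, 1.5686, -0.0765], 'force': [0.1766, -0.6131, -0.2961], 'width': 0.0003}
rel nest 0.8222399999999972 45.423469999999995
```

carry_out(plan=[[6,0,-1,0,-1],[6,-2,-1,0,-1],[6,-3,-1,0,-1],[6,-4,-1,0,-1],[6,-5,-1,0,-1]])

```text
time_s: 38.35
tcp_pos: [0.4414, -0.1551, 0.0393]
tool_rot: [1.454, 1.571, 1.706]
force: [-0.4, 1.0, -0.9]
width: 0.0001
```

carry_out(plan=[[0,-1,0,0,-1],[0,-2,0,0,-1],[0,-2,0,0,-1],[0,-2,0,0,-1]])

```text
time_s: 38.75
tcp_pos: [0.442, -0.1569, 0.0393]
tool_rot: [-0.671, 1.571, -0.42]
force: [0.3, -0.5, 0.0]
width: -0.0002
```

```bash
python3 rel2.py
```

```text
{'time_s': 38.75, 'tcp_pos': [0.442, -0.1569, 0.0393], 'tool_rot': [-0.6714, 1.5707, -0.4198], 'force': [0.2802, -0.4631, 0.0275], 'width': -0.0002}
rel nest -0.8937900000000045 38.740129999999986
```

Back off, rise, and check both with the wrist and, with the arm moved aside, the top camera.

carry_out(plan=[[0,8,0,0,-1],[-35,8,0,0,-1],[-80,8,0,0,-1],[-110,-30,0,0,-1],[-110,-75,0,0,-1]])

```text
time_s: 39.25
tcp_pos: [0.4634, -0.2286, 0.1533]
tool_rot: [-0.27, 1.564, -0.014]
force: [0.7, -0.4, -0.8]
width: -0.0
```

carry_out(plan=[[0,-35,0,0,-1],[0,-35,0,0,-1],[0,-35,0,0,-1],[0,-35,0,0,-1],[0,-35,0,0,-1]])

```text
time_s: 39.75
tcp_pos: [0.4692, -0.2618, 0.149]
tool_rot: [1.77, 1.57, 2.023]
force: [-0.7, 0.2, 0.3]
width: 0.0
```

```bash
python3 chk2.py
```

```text
{'time_s': 39.75, 'tcp_pos': [0.4692, -0.2618, 0.149], 'tool_rot': [1.7701, 1.5696, 2.0235], 'force': [-0.737, 0.1952, 0.3258], 'width': 0.0}
['45:137', '46:137', '47:139', '48:140', '49:142', '50:144', '51:144', '52:151', '53:195', '54:244', '55:247', '56:247', '57:247', '58:247', '59:247', '60:247', '61:247', '62:247', '63:247', '64:247', '65:247', '66:247', '67:247', '68:247', '69:247', '70:247', '71:247', '72:240', '73:233', '74:240', '75:244', '76:246', '77:246', '78:246', '79:246', '80:246', '81:246', '82:246', '83:246', '84:246', '85:246', '137:246', '138:246', '139:246', '140:246', '141:246', '142:246', '143:246', '144:245', '145:245', '146:244', '147:237', '148:226', '149:225', '150:225', '151:224', '152:224', '153:224', '154:225', '155:225', '156:225', '157:225', '158:224', '159:224', '160:223', '161:223', '162:224', '163:223', '164:222', '165:221', '166:220', '167:221', '168:221', '169:221', '170:220']
['201:94', '202:99', '203:101', '204:100', '205:102', '206:103', '207:124', '208:163', '209:201', '210:215', '211:219', '212:221', '213:222', '214:221', '215:222', '216:221', '217:219', '218:220', '219:225', '220:236', '221:242', '222:244', '223:245', '224:245', '225:245', '226:245', '227:245', '228:245', '229:245', '230:245', '282:247', '283:247', '284:247', '285:247', '286:247', '287:247', '288:247', '289:247', '290:247', '291:247', '292:247', '293:247', '294:247', '295:247', '296:247', '297:247', '298:247', '299:247', '300:247', '301:247', '302:247', '303:245', '304:213', '305:174', '306:169', '307:165', '308:164', '309:163', '310:161']
pred v [ 72.6 146.1  73.7 143.4  70.6 146.8  52.2]
pred u [220.2 291.5 207.2 303.9]
```

carry_out(plan=[[-20,30,-30,0,-1],[-40,65,-60,0,-1],[-40,95,-95,0,-1],[-40,130,-125,0,-1],[-40,160,-150,0,-1]])

```text
time_s: 40.3
tcp_pos: [0.2818, -0.1443, 0.1889]
tool_rot: [1.628, 1.57, 1.88]
force: [0.8, -0.4, 0.7]
width: 0.0001
```

carry_out(plan=[[0,40,0,0,-1],[0,80,0,0,-1],[0,120,0,0,-1],[0,120,0,0,-1],[0,120,0,0,-1]])

```text
time_s: 40.8
tcp_pos: [0.2541, -0.0291, 0.1894]
tool_rot: [-0.119, 1.57, 0.136]
force: [0.4, -0.8, -0.1]
width: -0.0002
```

Run:
```python
from h import *
print(st()); d=r.get_image("top"); d0=dict(np.load("top.npz")); im=d["image"]
df=np.abs(im.astype(int)-d0["image"]).sum(2)
# bystanders unchanged? (800-scale boxes)
for n,(u,v,w) in dict(bottle=(222,190,40),jar=(518,168,25),w1=(383,420,40),w2=(750,307,38)).items():
    u,v,w=int(u*.64),int(v*.64),int(w*.64); print(n,int((df[v-w:v+w,u-w:u+w]>90).sum()))
g=cv2.cvtColor(im,cv2.COLOR_BGR2GRAY)
xv=np.array([.9686,.2487,0]);yv=np.array([-.2487,.9686,0]);c=np.array([468.7,-257.2,0])
for nm,s,R,z in(("large",65,29,44),("small",-65,26,52)):
    n=c+s*yv; q=proj(d,[(n+[0,0,z])/1000])[0]; print(nm,q)
    for a,b in((29,-29),): print("pred edges v/u",proj(d,[(n+k*R*w+[0,0,z])/1000 for w in(np.array([1,0,0]),np.array([0,1,0])) for k in(1,-1)]).round(1).tolist())
    u,v=np.int32(q.round()); print("col",v-20,g[v-20:v+21,u].tolist()); print("row",u-20,g[v,u-20:u+21].tolist())
```

```text
{'time_s': 40.8, 'tcp_pos': [0.2541, -0.0291, 0.1894], 'tool_rot': [-0.1193, 1.57, 0.1358], 'force': [0.3704, -0.7804, -0.0809], 'width': -0.0002}
bottle 0
jar 0
w1 2
w2 0
large [339.77393686 226.61410655]
pred edges v/u [[339.8, 212.9], [339.8, 240.3], [326.2, 226.6], [353.3, 226.6]]
col 207 [238, 240, 241, 174, 149, 146, 180, 254, 255, 255, 255, 255, 255, 255, 255, 255, 255, 255, 255, 255, 255, 255, 255, 255, 255, 255, 255, 255, 255, 255, 255, 255, 255, 254, 240, 240, 243, 243, 241, 126, 64]
row 320 [179, 141, 183, 224, 230, 231, 215, 243, 255, 255, 255, 255, 255, 255, 255, 255, 255, 255, 255, 255, 255, 255, 255, 255, 255, 255, 255, 255, 255, 255, 255, 255, 255, 255, 221, 179, 232, 238, 238, 240, 240]
small [399.39783894 211.54373583]
pred edges v/u [[399.3, 199.3], [399.4, 223.8], [387.4, 211.5], [411.4, 211.6]]
col 192 [233, 234, 235, 235, 165, 139, 141, 213, 254, 213, 201, 181, 171, 212, 231, 245, 249, 252, 253, 254, 254, 254, 254, 254, 253, 251, 246, 232, 233, 190, 248, 254, 217, 237, 237, 238, 238, 235, 218, 63, 61]
row 379 [113, 144, 170, 190, 235, 236, 215, 161, 149, 243, 254, 255, 239, 170, 185, 221, 240, 247, 251, 253, 254, 255, 255, 255, 255, 254, 254, 254, 252, 247, 222, 227, 253, 236, 228, 189, 97, 62, 65, 60, 59]
```

```bash
python3 -c "
from h import *
print(st()); print(r.close_job())"
```

```text
{'time_s': 40.85, 'tcp_pos': [0.2544, -0.0297, 0.1894], 'tool_rot': [-0.0726, 1.5701, 0.1805], 'force': [-0.0695, 0.7154, 0.0853], 'width': 0.0001}
the job is handed in; nothing more can be done
None
```

I placed the bowl in the small nest, the ball in the bowl and the cover in the large nest, then handed the job in at 40.9 s. The hand-in gives no verdict.

**How it went:**
- **Pivoting:** I gripped the bowl and the cover across their level diameters and tipped each flat against its stand's back plate.
- **Bowl:** The first two placings left it resting on the nest's +y lip, leaning about 5–8°. I regrasped it once, then pushed it gently off the lip with the shut fingers.
- **Ball:** I released it with the fingertips just above the rim, a few millimetres above the bowl's bottom.
- **Cover:** It went in at the first try. It sat 1–2 mm towards +y, so I nudged it the same way.

**Last checks:**

| Item | Wrist camera | Top camera |
|---|---|---|
| Bowl | flat, about 1.2 mm off centre | agrees within about 1 mm |
| Ball | in the bowl, near its axis | ball seen in the bowl |
| Cover | about 0.6 mm off centre | agrees within about 1 mm |
| Bottle, jar, petri dish | not checked | no visible change since the start |

**Not certain:**
- The cover's flatness is inferred from where it sits, its seating height and its outline. I did not measure its tilt directly.
- The wrist camera disagreed with the other two by about 3 mm along the jaws, so I corrected for that. Its close-range fits of the gripped bowl were also off by 3–5 mm, so I relied on overhead views instead.

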